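Prop the guard flap and set the trim knob

TASK

On the compressor's control box, swing up the sprung guard flap and prop it open by standing the red timber prop, foot down, fully home in the black shoe so the flap leans on it; then turn the knob clockwise until its white pointer is at the green mark and leave everything so. The shoe's bolts are loose, so feel for its mouth, and be gentle: do not ram the prop against the flap or the shoe, and leave the jar, carton and screwdriver alone.

Things in the scene. Friction and masses are not known exactly. Their poses are not given: they have to be found in the camera images.
- panel: grey steel control box fixed to the bench, 150 (x) x 200 (y) mm, an open-topped well: floor 30 mm above the bench, side walls (6 mm thick) and far wall rising to 90 mm, front (-x) open but for a lip reaching 38 mm. Origin: centre of its underside; x points from the open front to the hinged far side, z up. The knob, flap and shoe are mounted on it
- flap_hinge (a point): middle of the flap's hinge line, at (70, 0, 90.5) mm in the box's frame; the line runs along the box's y. The guard flap: yellow frame with clear window, 130 mm from hinge to its round front edge (radius 5 mm), 186 mm wide, 5 mm thick, 0.16 kg, hinge line on its underside
- flap (a joint): flap angle (rad): 0 shut, growing as its front edge rises, end stop 1.75. Stiff spring hinge: takes up to about 1 Nm to swing open; it stays where left up to about 1.1, but let go beyond that it swings back to about 1.1, where it still hangs over the knob in the way of a hand. Leaning on the seated prop it reads about 1.3 to 1.4
- flap_handle (a point): middle of the flap's steel bar handle: round, 10 mm thick, 80 mm long, parallel to the hinge, on posts at its ends; bar centre 38 mm above the flap's upper face, 108 mm from the hinge along the flap (flap shut: at (-38, -25, 133.5) mm in the box's frame). Moves with the flap. 33 mm free under the bar
- seat (a point): nominal centre of the mouth of the shoe, at (34, 52, 72) mm in the box's frame. Shoe: black block 64 (x) x 62 (y) x 42 mm on the well's floor; pocket 35 (x) x 31 (y) mm, 38 mm deep, 1.5 mm chamfer, sides parallel to the box's. The real pocket lies up to 9 mm off this point along the box's y, either way (unmeasured); true in x. The shoe does not yield to gentle pushes
- prop: red-painted timber prop with a white band near its foot, standing on the bench: 32 (x) x 28 (y) mm, 156 mm tall, 85 g, tapering over the lowest 12 mm to a foot of 31 x 27 mm. Origin: centre of its foot, z towards its top. Goes into the pocket with its x along the box's x (either way round); fully home its foot is 34 to 36 mm above the bench, the prop leaning a little (0.1 rad) in the loose pocket
- prop_top (a point): centre of the prop's top end, 156 mm from the foot
- knob_grip (a point): point on the knob's upright axis at the height to grip, 63 mm above the bench, at (-34, -25) mm in the box's frame. Black knob: round skirt of 44 mm diameter with an upright finger bar 42 mm long, 14 mm thick, whose top is 74 mm above the bench
- knob (a joint): knob angle (rad), range 0 to 2.4, grows clockwise seen from above. At 0 the white pointer half of the finger bar points to the box's -x, at 1.57 to its +y. Its friction (0.12 Nm) holds it where it is left. The green mark is at 1.2
- mark (a point): centre of the green mark (14 x 7 mm) on the well's floor, 36 mm from the knob's axis
- jar: amber jar with red cap, 68 mm across, 95 mm tall; origin under its centre; leave alone
- carton: cardboard carton 110 x 85 x 60 mm; origin under its centre; leave alone
- driver: screwdriver with orange handle lying on the bench; leave alone
Mind the look-alikes: they are no part of the job. Of the things that look like the prop, the smallest one is meant.

How it is judged:
By the outcome, as a careful person would: the job done as asked, in the order asked, and still so for the second after the job is handed in, with the robot touching nothing.
It also fails if it takes over 72 s, if anything falls off the work surface, if the arm or the gripper's body presses on something with over 40 N, if the wrist force passes 120 N, or if a joint passes its speed limit or range.

ROBOT

A 7-joint arm with a two-finger parallel gripper is mounted at the origin on the work surface. World frame = base frame: x ahead of the robot, y to its left, z up, the work surface at z = 0. Lengths are in m, angles in rad, forces in N, time in s.
With the tool pointing down it reaches from about 0.4 to 0.85 m from the base axis. Payload 10.4 kg.
Tool frame: the origin (TCP) lies at the very end of the fingers, on their centre line; the grasp point (between the pads) lies 19 mm behind it (manip.tcp_to_grasp is the distance from the TCP to the grasp point, in m); x points along the fingers, y is the direction in which the jaws open and shut, and the axes are right-handed (so a half turn about x gives the same grasp; the last joint's range is limited). The gripper opens to 85 mm and grips with 20 to 120 N. Pads are 22 mm wide; open, the fingers measure 114 mm over their backs; the gripper's body (76 mm by 85 mm) begins 54 mm behind the grasp point. The pads swing forward as they close: fully open they stand 13 mm farther back than shut.
Start: joints at [1.117, 0.332, -0.065, 1.46, 0.022, 1.35, -0.088], TCP at [0.261, -0.568, 0.231] pointing down, gripper open.
Joint ranges: [-2.6, 2.6], [-0.5, 2.12], [-1.47, 1.34], [0.16, 2.42], [-1.27, 4.41], [0.06, 2.06], [-2.6, 2.6]. Speed limits (rad/s): [2.22, 2.22, 2.79, 2.79, 3.14, 3.14, 3.14].

INTERFACE

Orientations are given as a unit quaternion [x, y, z, w].
In Python, from workcell import manip, cams, hand_in gives the robot as it stands.
- The arm moves only by the shell command python3 -m handwheel 'ROWS' [FORCE]. ROWS is text: rows parted by semicolons, each of 7 numbers parted by spaces: the shift along the tool's x, y, z in mm, then the turn, a rotation vector about the tool's x, y, z in rad, then the finger opening in mm, from 0 to 85.4. A call has 1 to 8 rows; each row shifts and turns the commanded pose from where the row before left it, along the tool's axes as they then stand; what a row does not reach is not made up. A row lasts 1/10 s, in which the tool goes at most 50 mm and 8.59 degrees, less where a joint would pass 70% of its speed; a pose out of reach is approached as far as the arm can. A call with a gripper value outside its range is refused whole. The fingers move at their own pace and stop on an object; FORCE is the grip in N (left out, the last holds). Time passes only in rows, so rows that do not move let the fingers close. It gives the time, the measured TCP pose, the force and the opening at its end, in the units of the state.
- manip.get_obs(): the state, without advancing time (a new reading comes with each control period).
- cams.camera(name): name is "side" or "top" or "wrist"; returns a dict with "color" (400x640x3 uint8, blue, green, red), "depth" (400x640 float32, m along the optical axis (not along the pixel's ray), 0 where there is no reading), "camera_matrix" (3x3 intrinsics, pixels), "origin" and "attitude" of the camera in the world; the wrist camera has in their place "T_tool_cam" (4x4, takes a point from camera to tool coordinates, whose origin is the TCP and whose axes are the tool frame's). Camera axes: x right, y down, z forward; pixel columns grow to the right and rows downward; lengths in m; the calibration is good to about 2 mm. A picture is of the moment at which its call begins: read the wrist's pose just before it.
- hand_in(): hands the job in, once; it reports no verdict.
Trained networks look in the newest picture that a camera, given by its name, has taken for a name from the list of things; names that differ only in an ending like _2 or _b are one class to them, and where a whole thing is asked for, a point or a joint stands for the part that bears it (a point fixed in the world has none). Each returns a list of dicts, best first, with "conf" (0 to 1); they miss things now and then, are a little off and sometimes report something else, mostly with a low value. They report only what shows in the picture. A call takes as long as a camera call. They do not tell look-alikes from the thing itself.
- cams.recognise(camera, thing): "box" ([left, top, width, height] in pixels, round what is visible of it).
- cams.outline_of(camera, thing): "region" (400x640 bool, what is visible of it) and "box" ([left, top, width, height] in pixels, round what is visible of it).
The state is a dict: "clock": time; "joint_pos": joint angles; "joint_velocities": joint speeds; "tau": joint torques, N m; "position": TCP position; "ee_rot": TCP orientation; "ft_force": force on the tool from outside, world axes, zero at the start; "torque": the same for the moment, N m; "grip_width": opening from 0.0 (shut) to 1.0 (fully open).
Only numpy, scipy, OpenCV 4.12 (cv2) and the standard library are available. Lean on these libraries where they do the work, as an engineer would, in place of code of your own. Each camera call takes 0.05 s, during which the arm holds its last target.

## Working session

There is one attempt and no reset: what is moved stays moved. The work goes in short steps, Python scripts to look and compute and a shell command to move; the robot and the scene stay as the last step left them, time stands still between calls to the robot, and variables do not carry over. Pictures are saved under pics/ and viewed, and the job is handed in when it is done.

```bash
ls; mkdir -p pics
cat > h.py <<'E'
import numpy as np, cv2
from scipy.spatial.transform import Rotation as R
from workcell import manip, cams
def snap(name, fn=None):
    o=manip.get_obs(); c=cams.camera(name)
    if fn: cv2.imwrite('pics/'+fn+'.png', c['color'])
    if 'T_tool_cam' in c:
        T=np.eye(4);T[:3,:3]=R.from_quat(o['ee_rot']).as_matrix();T[:3,3]=o['position']
        T=T@np.array(c['T_tool_cam'])
    else:
        T=np.eye(4);a=np.array(c['attitude'])
        T[:3,:3]=a if a.shape==(3,3) else R.from_quat(a).as_matrix();T[:3,3]=c['origin']
    return c,T
def cloud(c,T):
    K=np.array(c['camera_matrix']);d=c['depth']
    v,u=np.mgrid[0:400,0:640]
    P=np.stack([(u-K[0,2])/K[0,0]*d,(v-K[1,2])/K[1,1]*d,d],-1)
    W=P@T[:3,:3].T+T[:3,3]; W[d<=0]=np.nan
    return W
E
python3 - <<'E'
from h import *
o=manip.get_obs();print({k:np.round(v,3) for k,v in o.items()}, manip.tcp_to_grasp)
for n in ['side','top','wrist']:
    c,T=snap(n,n+'0'); print(n,np.round(T,3).tolist(),np.round(c['camera_matrix'],1).tolist())
    for t in ['panel','prop','flap','flap_handle','knob','jar','carton','driver','seat']:
        try: print(t,[(r['box'],round(r['conf'],2)) for r in cams.recognise(n,t)])
        except Exception as e: print(t,e)
E
```

```text
pics
{'clock': np.float64(0.0), 'joint_pos': array([ 1.117,  0.333, -0.065,  1.461,  0.022,  1.35 , -0.089]), 'joint_velocities': array([ 0.   , -0.001,  0.   , -0.001, -0.001, -0.001, -0.   ]), 'tau': array([-0.0000e+00, -6.2544e+01,  4.9000e-02, -3.9161e+01,  1.6000e-02,
        1.0000e-02,  0.0000e+00]), 'position': array([ 0.261, -0.568,  0.231]), 'ee_rot': array([-0.691, -0.152,  0.691, -0.151]), 'ft_force': array([ 0.419,  0.242, -1.091]), 'torque': array([ 0.064, -0.048,  0.046]), 'grip_width': np.float64(1.001)} 0.0187
side [[-0.931, -0.255, 0.26, 0.302], [-0.363, 0.607, -0.706, 0.585], [0.022, -0.752, -0.658, 0.706], [0.0, 0.0, 0.0, 1.0]] [[391.1, 0.0, 315.7], [0.0, 391.1, 199.8], [0.0, 0.0, 1.0]]
panel [([267.2, 154.8, 90.2, 83.8], 0.92), ([132.7, 282.4, 60.4, 69.4], 0.55), ([251.2, 300.1, 26.4, 68.4], 0.34)]
prop [([303.3, 275.3, 45.2, 100.8], 0.91), ([250.6, 301.1, 29.8, 66.5], 0.85), ([168.3, 288.8, 63.3, 103.0], 0.67)]
flap [([267.6, 153.3, 86.7, 55.2], 0.62), ([266.4, 152.4, 89.4, 85.0], 0.5)]
flap_handle [([267.2, 155.0, 82.6, 50.7], 0.73), ([247.6, 304.8, 33.0, 63.4]
[... 496 characters left out ...]
 171.2, 56.2, 33.6], 0.89), ([173.1, 209.4, 33.1, 23.4], 0.88), ([172.6, 244.9, 47.1, 25.5], 0.61)]
flap [([326.2, 150.1, 78.5, 63.7], 0.67)]
flap_handle [([322.4, 151.9, 84.9, 60.2], 0.69)]
knob [([365.1, 209.6, 9.4, 1.5], 0.38)]
jar [([438.7, 185.7, 43.5, 29.8], 0.57)]
carton [([181.8, 126.4, 37.8, 47.1], 0.7)]
driver [([417.2, 257.7, 68.3, 54.9], 0.78)]
seat [([323.5, 150.7, 84.2, 74.2], 0.83)]
wrist [[0.417, -0.863, -0.285, 0.334], [-0.909, -0.396, -0.131, -0.534], [-0.0, 0.313, -0.95, 0.373], [0.0, 0.0, 0.0, 1.0]] [[287.3, 0.0, 318.8], [0.0, 287.3, 202.2], [0.0, 0.0, 1.0]]
panel []
prop []
flap []
flap_handle []
knob []
jar []
carton []
driver [([153.1, 0.0, 71.1, 114.2], 0.82)]
seat []
```

View pics/side0.png

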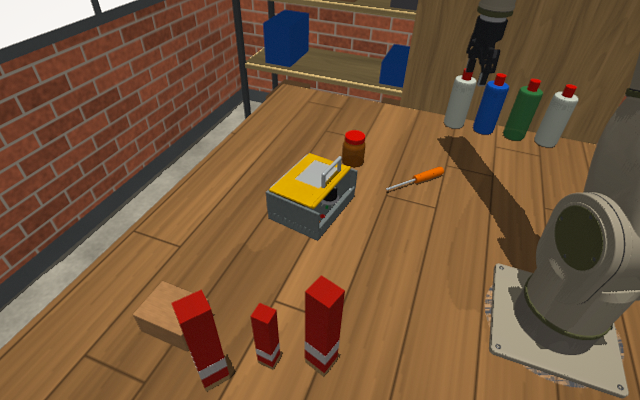

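View pics/top0.png

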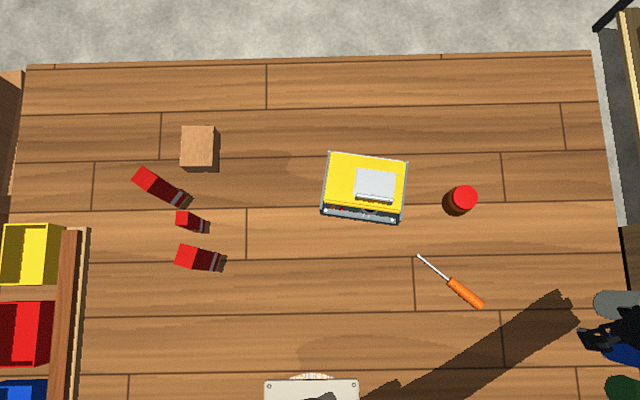

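Prop look-alikes in the side view are at (203,338), (265,335) and (324,325). In the top view they are at (160,187), (192,222) and (200,258). The middle one is the smallest, so I choose it. Next I'll measure the poses and check a close crop.

Run:
```python
from h import *
for n in ['top','side']:
    c,T=snap(n); W=cloud(c,T); img=c['color'].astype(int)
    hsv=cv2.cvtColor(c['color'],cv2.COLOR_BGR2HSV)
    b=[165,160,60,120] if n=='top' else None
    red=((hsv[...,0]<8)|(hsv[...,0]>172))&(hsv[...,1]>150)&(hsv[...,2]>60)
    nl,lab,st,_=cv2.connectedComponentsWithStats(red.astype(np.uint8))
    for i in range(1,nl):
        if st[i,4]<150: continue
        P=W[lab==i]; P=P[~np.isnan(P[:,0])]
        if not len(P): continue
        zt=np.percentile(P[:,2],98)
        t=P[P[:,2]>zt-0.006]
        if len(t)<8: continue
        r=cv2.minAreaRect((t[:,:2]*1000).astype(np.float32))
        print(n,st[i],'ztop',zt.round(3),'rect',np.round(r[0],1),np.round(r[1],1),round(r[2],1),len(t))
    # flap yellow
    yel=(hsv[...,0]>20)&(hsv[...,0]<35)&(hsv[...,1]>150)&(hsv[...,2]>100)
    if n=='top': yel[:, :300]=0
    else: yel[:140]=0
    m=yel&(W[...,2]>0.06)&(W[...,2]<0.12)
    P=W[m]; r=cv2.minAreaRect((P[:,:2]*1000).astype(np.float32))
    print(n,'flap',r,np.percentile(P[:,2],[5,50,95]))
    # panel all
    rr=[slice(140,235),slice(310,420)] if n=='top' else [slice(140,245),slice(255,365)]
    Q=W[rr[0],rr[1]].reshape(-1,3); Q=Q[(Q[:,2]>0.078)&(Q[:,2]<0.105)]
    print('panel',cv2.minAreaRect((Q[:,:2]*1000).astype(np.float32)))
    Q=W[rr[0],rr[1]].reshape(-1,3); Q=Q[(Q[:,2]>0.12)&(Q[:,2]<0.16)]
    print('handle',len(Q),cv2.minAreaRect((Q[:,:2]*1000).astype(np.float32)))
    im=c['color']; cr=im[150:290,110:250] if n=='top' else im[265:395,120:360]
    cv2.imwrite(f'pics/crop_{n}.png',cv2.resize(cr,None,fx=3,fy=3))
```

```text
top [131 165  48  38 821] ztop 0.223 rect [572.5 348.5] [46.1 39.5] 54.0 372
top [452 185  26  25 519] ztop 0.098 rect [ 541.4 -379.7] [56.6 57.7] 42.0 426
top [175 211  25  19 371] ztop 0.159 rect [494.5 285. ] [29.2 32.1] 88.2 177
top [173 243  41  28 757] ztop 0.223 rect [404.5 251.9] [40.  45.1] 72.6 415
top [   0  301   55   68 3431] ztop 0.072 rect [237.9 694.2] [151.  101.5] 0.8 326
top flap ((582.0869140625, -138.39059448242188), (186.36256408691406, 130.58779907226562), 80.33634185791016) [0.09269555 0.09618022 0.10169972]
panel ((576.7938232421875, -138.60475158691406), (200.379638671875, 150.607666015625), 80.26712799072266)
handle 174 ((535.56787109375, -156.7474365234375), (88.40119171142578, 10.746956825256348), 80.39167022705078)
side [345 130  20  15 256] ztop 0.1 rect [ 541.4 -380.7] [59.2 56.6] 89.3 184
side [ 305  276   40   80 2399] ztop 0.223 rect [406.2 251.9] [41.2 45.4] 73.5 729
side [ 172  290   52   81 2362] ztop 0.223 rect [574.3 347.7] [44.9 41.1] 53.2 807
side [ 251  303   28   52 1082] ztop 0.159 rect [496.2 284.3] [29.2 32.6] 86.6 343
side [305 350  33  23 248] ztop 0.048 rect [400.1 264.7] [57.2 28.2] 23.0 53
side [202 367  27  21 236] ztop 0.047 rect [558.7 358.9] [43.2  2.2] 53.3 52
side flap ((582.0858154296875, -140.87295532226562), (190.4340362548828, 130.6704864501953), 80.2356948852539) [0.09614694 0.09866217 0.10391866]
panel ((564.4802856445312, -214.53298950195312), (355.8152770996094, 151.2406463623047), 80.29264831542969)
handle 148 ((536.8245239257812, -155.0934600830078), (88.23049926757812, 10.67214584350586), 80.09617614746094)
```

Run:
```python
import cv2
im=cv2.imread('pics/top0.png'); cv2.imwrite('pics/pan_top.png',cv2.resize(im[140:235,310:420],None,fx=6,fy=6,interpolation=cv2.INTER_CUBIC))
```

```text
(no output)
```

View pics/crop_side.png

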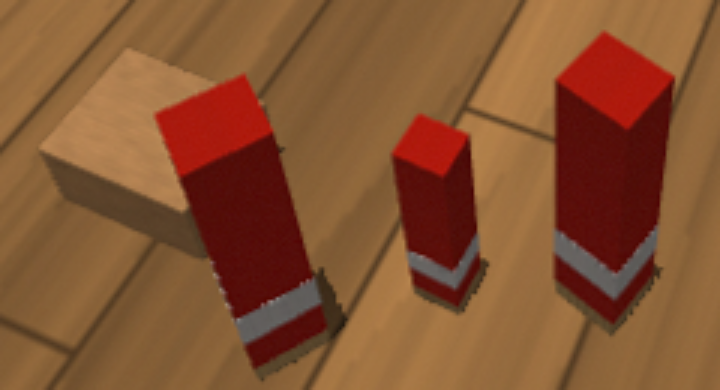

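View pics/pan_top.png

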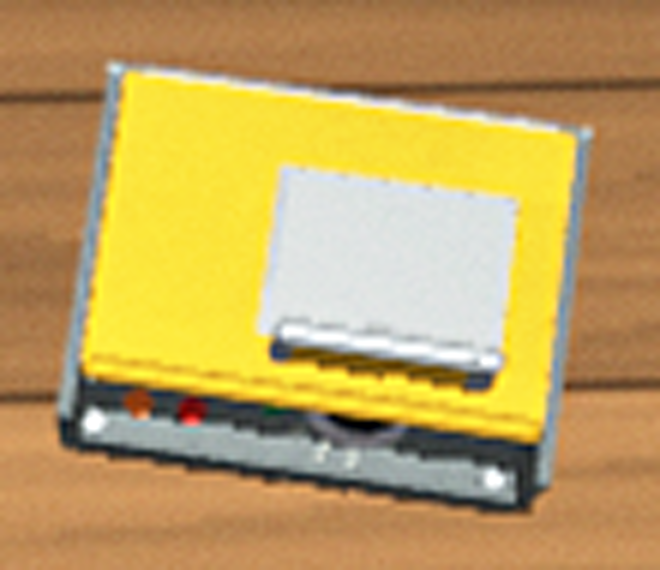

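The crop confirms the middle prop: it has the white band, a 29x32 mm section and is about 156 mm tall, where the others are about 220 mm. The box fits centre (0.577,-0.138) and yaw about -0.170, and the handle measurement agrees with that. The flap is shut. Now I'll write a helper to plan moves and go to the handle.

```bash
cat >> h.py <<'E'
BC=np.array([0.5772,-0.1383,0.0]); BY=-0.1698
RB=R.from_euler('z',BY).as_matrix()
def box(x,y,z): return BC+RB@np.array([x,y,z])/1000
def tobox(p): return RB.T@(np.array(p)-BC)*1000
def cur():
    o=manip.get_obs(); return np.array(o['position']),R.from_quat(o['ee_rot']).as_matrix(),o
def tool(xd,yd):
    x=np.array(xd,float);x/=np.linalg.norm(x);y=np.array(yd,float);y-=x*(x@y);y/=np.linalg.norm(y)
    return np.stack([x,y,np.cross(x,y)],1)
def plan(pt,Rt,n=None,p0=None,R0=None):
    """grasp helper: prints rows (shift in axes at row start, then turn) to bring TCP to pt,Rt"""
    if p0 is None: p0,R0,_=cur()
    rv=R.from_matrix(R0.T@Rt).as_rotvec(); d=np.linalg.norm(pt-p0)
    if n is None: n=int(max(np.ceil(d/0.035),np.ceil(np.linalg.norm(rv)/0.14),1))
    Rc=R0.copy()
    print('dist mm',round(d*1000,1),'rot',np.round(rv,3),'n',n)
    for i in range(n):
        s=Rc.T@(pt-p0)/n*1000; print(' '.join(f'{v:.1f}' for v in s),' '.join(f'{v:.3f}' for v in rv/n),end='; ')
        Rc=Rc@R.from_rotvec(rv/n).as_matrix()
    print()
    return pt,Rt
E
python3 - <<'E'
from h import *
p,Rc,o=cur(); print(np.round(Rc,3).tolist())
for s in (1,-1):
    Rt=tool([0,0,-1],s*RB[:,0]); h=box(-38,-25,133.5)
    print(s,h); plan(h+[0,0,0.06],Rt)
E
```

```text
[[0.0, 0.418, -0.909], [-0.0, -0.909, -0.418], [-1.0, 0.0, -0.0]]
1 [ 0.53552186 -0.15651903  0.1335    ]
dist mm 496.0 rot [-0.97 -0.   -0.  ] n 15
2.5 -17.3 -28.1 -0.065 -0.000 -0.000; 2.5 -15.4 -29.1 -0.065 -0.000 -0.000; 2.5 -13.5 -30.1 -0.065 -0.000 -0.000; 2.5 -11.5 -30.9 -0.065 -0.000 -0.000; 2.5 -9.5 -31.6 -0.065 -0.000 -0.000; 2.5 -7.5 -32.1 -0.065 -0.000 -0.000; 2.5 -5.4 -32.5 -0.065 -0.000 -0.000; 2.5 -3.3 -32.8 -0.065 -0.000 -0.000; 2.5 -1.1 -33.0 -0.065 -0.000 -0.000; 2.5 1.0 -33.0 -0.065 -0.000 -0.000; 2.5 3.1 -32.8 -0.065 -0.000 -0.000; 2.5 5.2 -32.5 -0.065 -0.000 -0.000; 2.5 7.3 -32.1 -0.065 -0.000 -0.000; 2.5 9.4 -31.6 -0.065 -0.000 -0.000; 2.5 11.4 -30.9 -0.065 -0.000 -0.000; 
-1 [ 0.53552186 -0.15651903  0.1335    ]
dist mm 496.0 rot [ 2.171 -0.     0.   ] n 16
2.4 -16.2 -26.3 0.136 -0.000 0.000; 2.4 -19.6 -23.9 0.136 -0.000 0.000; 2.4 -22.7 -21.0 0.136 -0.000 0.000; 2.4 -25.3 -17.8 0.136 -0.000 0.000; 2.4 -27.5 -14.2 0.136 -0.000 0.000; 2.4 -29.1 -10.3 0.136 -0.000 0.000; 2.4 -30.3 -6.3 0.136 -0.000 0.000; 2.4 -30.8 -2.1 0.136 -0.000 0.000; 2.4 -30.8 2.1 0.136 -0.000 0.000; 2.4 -30.3 6.2 0.136 -0.000 0.000; 2.4 -29.2 10.2 0.136 -0.000 0.000; 2.4 -27.5 14.1 0.136 -0.000 0.000; 2.4 -25.3 17.7 0.136 -0.000 0.000; 2.4 -22.7 21.0 0.136 -0.000 0.000; 2.4 -19.7 23.8 0.136 -0.000 0.000; 2.4 -16.3 26.3 0.136 -0.000 0.000;
```

```bash
python3 -m handwheel '2 -17 -28 -0.065 0 0 50; 2.5 -15 -29 -0.065 0 0 50; 2.5 -13.5 -30 -0.065 0 0 50; 2.5 -11.5 -31 -0.065 0 0 50; 2.5 -9.5 -31.5 -0.065 0 0 50; 2.5 -7.5 -32 -0.065 0 0 50; 2.5 -5.5 -32.5 -0.065 0 0 50; 2.5 -3.3 -33 -0.065 0 0 50' 30
python3 -m handwheel '2.5 -1 -33 -0.065 0 0 50; 2.5 1 -33 -0.065 0 0 50; 2.5 3 -33 -0.065 0 0 50; 2.5 5 -32.5 -0.065 0 0 50; 2.5 7 -32 -0.065 0 0 50; 2.5 9.5 -31.5 -0.065 0 0 50; 2.5 11.5 -31 -0.065 0 0 50; 0 0 0 0 0 0 50'
python3 - <<'E'
from h import *
p,Rc,o=cur(); print(o['clock'],p,np.round(Rc,3).tolist(),o['joint_pos'].round(2),o['ft_force'])
plan(box(-38,-25,133.5-19),tool([0,0,-1],RB[:,0]))
c,T=snap('wrist','w1'); snap('side','s1')
E
```

```text
clock: 2.4
position: [0.408, -0.3474, 0.2119]
ee_rot: [0.628, 0.325, -0.628, 0.325]
ft_force: [0.9, 0.6, -0.3]
grip_width: 0.583
clock: 3.2
position: [0.5362, -0.1506, 0.1941]
ee_rot: [0.538, 0.46, -0.536, 0.459]
ft_force: [-0.8, -0.3, -0.7]
grip_width: 0.585
3.2 [ 0.53619635 -0.15058814  0.19410592] [[0.001, 0.988, -0.155], [0.002, -0.155, -0.988], [-1.0, 0.0, -0.002]] [ 0.62  0.25 -0.49  1.67  0.12  1.25 -0.05] [-0.76404427 -0.32701931 -0.71560631]
dist mm 79.8 rot [ 0.015 -0.002 -0.   ] n 3
26.5 0.1 2.1 0.005 -0.001 -0.000; 26.5 0.1 2.0 0.005 -0.001 -0.000; 26.5 0.1 2.0 0.005 -0.001 -0.000;
```

View pics/w1.png

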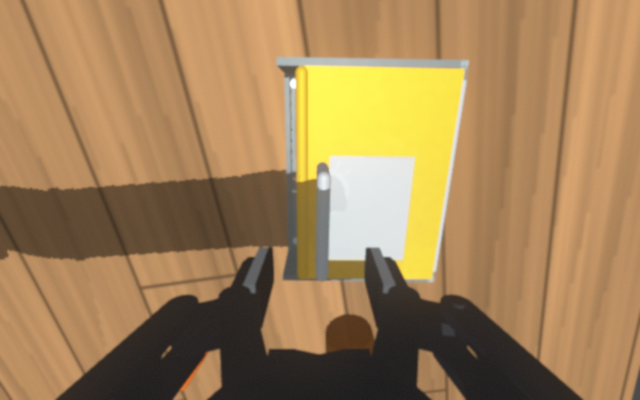

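View pics/s1.png

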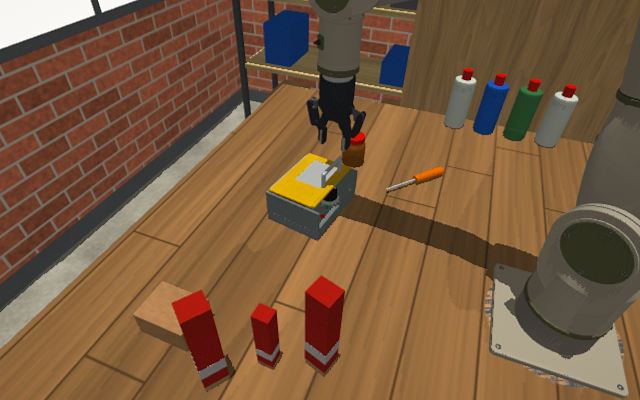

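The bar, at (323,165–280), lies between the fingers at (258,270) and (380,270). I'll go down and close.

```bash
python3 -m handwheel '26 0 2 0.015 0 0 50; 26 0 2 0 0 0 50; 26 0 2 0 0 0 50; 0 0 0 0 0 0 0; 0 0 0 0 0 0 0; 0 0 0 0 0 0 0; 0 0 0 0 0 0 0' 30
python3 - <<'E'
from h import *
p,Rc,o=cur(); print(tobox(p),o['ft_force'],np.round(Rc,3).tolist())
H=np.array([70,0,90.5])
# arc rows, tool vertical
Rt=Rc
prev=0
for th in np.arange(0.0,1.16,0.1):
    b=lambda t:np.array([-108*np.cos(t)+43*np.sin(t),0,108*np.sin(t)+43*np.cos(t)])
    d=RB@(b(th+0.1)-b(th)); print(round(th+.1,2),np.round(Rc.T@d,1), b(th+.1).round(1)+H)
E
```

```text
clock: 4.0
position: [0.5374, -0.1635, 0.1191]
ee_rot: [0.545, 0.45, -0.541, 0.456]
ft_force: [17.0, -5.4, -9.6]
grip_width: 0.103
[-34.92705701 -31.57519055 119.05697154] [17.04073287 -5.41061471 -9.60585036] [[0.01, 0.984, -0.179], [-0.003, -0.179, -0.984], [-1.0, 0.011, 0.001]]
0.1 [-10.5   4.9  -0. ] [-33.2   0.  144.1]
0.2 [-10.    6.   -0.1] [-27.3   0.  154.1]
0.3 [-9.3  6.9 -0.1] [-20.5   0.  163.5]
0.4 [-8.6  7.8 -0.1] [-12.7   0.  172.2]
0.5 [-7.8  8.6 -0.1] [ -4.2   0.  180. ]
0.6 [-6.9  9.4 -0.1] [  5.1   0.  187. ]
0.7 [-5.9 10.  -0.1] [ 15.1   0.  193. ]
0.8 [-4.9 10.6 -0.1] [ 25.6   0.  197.9]
0.9 [-3.8 11.  -0.1] [ 36.5   0.  201.8]
1.0 [-2.7 11.3 -0.1] [ 47.8   0.  204.6]
1.1 [-1.5 11.5 -0.1] [ 59.3   0.  206.3]
1.2 [-0.4 11.6 -0.1] [ 70.9   0.  206.7]
```

```bash
python3 -m handwheel '-10 6 0 0 0 0 0; -10 6 0 0 0 0 0; -9 7 0 0 0 0 0'
python3 - <<'E'
from h import *
p,Rc,o=cur(); print(tobox(p),o['ft_force'],o['grip_width'],np.round(Rc,3).tolist())
snap('side','s2')
E
```

```text
clock: 4.3
position: [0.5531, -0.1662, 0.1468]
ee_rot: [0.544, 0.452, -0.542, 0.454]
ft_force: [6.9, -2.2, -12.6]
grip_width: 0.102
[-19.02783815 -31.61908533 146.80615356] [  6.89924375  -2.22740464 -12.56683036] 0.1021674136615168 [[0.003, 0.984, -0.179], [-0.001, -0.179, -0.984], [-1.0, 0.003, 0.0]]
```

View pics/s2.png

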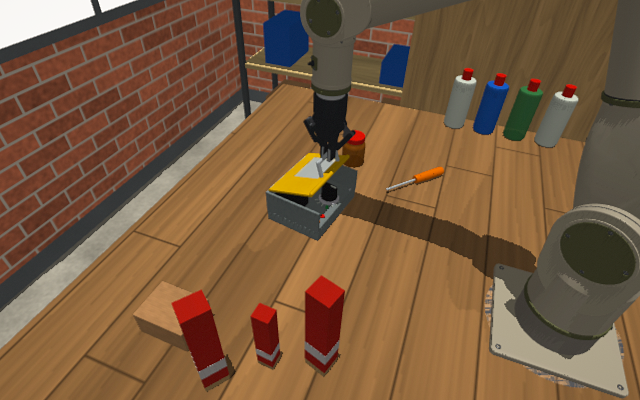

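The flap is rising, at about 0.3, with small forces. I'll continue the arc.

```bash
python3 -m handwheel '-8.6 7.8 0 0 0 0 0; -7.8 8.6 0 0 0 0 0; -7 9.4 0 0 0 0 0; -6 10 0 0 0 0 0; -5 10.6 0 0 0 0 0; -3.8 11 0 0 0 0 0'
python3 - <<'E'
from h import *
p,Rc,o=cur(); print(tobox(p),o['ft_force'],o['grip_width'])
E
```

```text
clock: 4.95
position: [0.6076, -0.1757, 0.1865]
ee_rot: [-0.542, -0.453, 0.544, -0.453]
ft_force: [-8.7, 2.6, 3.7]
grip_width: 0.103
[ 36.31518189 -31.68555439 186.50242235] [-8.65797658  2.63651694  3.68481756] 0.10274094102848991
```

```bash
python3 -m handwheel '-2 11.3 0 0 0 0 0; -1 11.5 0 0 0 0 0; 0.5 6 0 0 0 0 0; 0 0 0 0 0 0 0; 0 0 0 0 0 0 30; 0 0 0 0 0 0 30; 0 0 0 0 0 0 30'
python3 - <<'E'
from h import *
p,Rc,o=cur(); print(tobox(p),o['ft_force'],o['grip_width'])
snap('side','s3')
E
```

```text
clock: 5.65
position: [0.6368, -0.1812, 0.1866]
ee_rot: [0.543, 0.453, -0.543, 0.453]
ft_force: [-0.0, 0.7, -0.0]
grip_width: 0.355
[ 65.99600046 -32.19378676 186.59987927] [-0.0423434   0.65491045 -0.03135723] 0.3554927654223219
```

View pics/s3.png

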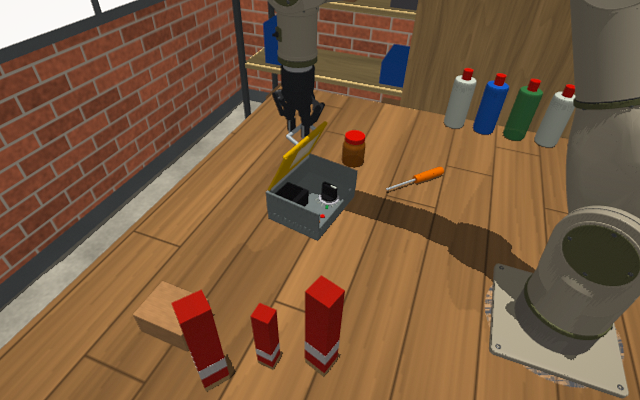

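```bash
python3 -m handwheel '-25 0 0 0 0 0 30; -35 0 0 0 0 0 30; -35 0 0 0 0 0 30'
python3 - <<'E'
from h import *
c,T=snap('side'); W=cloud(c,T)
B=(W-BC)@RB*1000
im=c['color'][150:245,255:370]; cv2.imwrite('pics/sh.png',cv2.resize(im,None,fx=6,fy=6,interpolation=cv2.INTER_CUBIC))
m=np.zeros((400,640),bool); m[140:250,255:370]=1
# heightmap for shoe region
G=[]
for y in range(12,96,4):
    row=[]
    for x in range(-8,72,4):
        s=m&(abs(B[...,0]-x-2)<2)&(abs(B[...,1]-y-2)<2)&(B[...,2]<100)
        row.append('%4.0f'%np.median(B[s][:,2]) if s.any() else '   .')
    print('%3d'%y,' '.join(row))
for t in ['knob','mark','seat','flap','prop']:
    print(t,[(np.round(r['box'],1),round(r['conf'],2)) for r in cams.recognise('side',t)])
E
```

```text
clock: 6.0
position: [0.6363, -0.181, 0.2819]
ee_rot: [-0.543, -0.453, 0.543, -0.453]
ft_force: [0.8, -0.3, -0.1]
grip_width: 0.349
 12    .   32   32    .    .    .    .    .    .    .    .    .    .    .    .    .    .    .   93   80
 16   33   32   31   38   74   73   74   74   73   72   73   74   72   74   72   73   74   74   92   79
 20   32   32   52   74   73   74   74   74   73   75   74   73   75   75   73   73   73   74   89   83
 24   32   32   47   67   75   74   76   74   75   74   74   75   73   72   75    .   74   74   74   79
 28   32   32   52   68   74   74   75   74   73   68   68   74   72   60   70   59   74   73   78   80
 32   31   32   52   71   73   75   72   72   67   66   59   58   56   58   56   63   73   73   94   77
 36    .    .   48   63   73   74    .    .    .    .    .    .    .   67   51   55   73   72   74   78
 40    .    .   59   71    .   73    .    .    .    .    .    .    .    .   67   68   73    .   94   81
 44    .    .   57   67   75   75    .    .    .    .    .    .    .    .   67   67   74   74   83   81
 48    .    .   69   62   74   7
[... 993 characters left out ...]
   .    .   88
 88    .   90    .    .    .    .    .    .    .    .    .    .    .    .    .    .   90    .    .   95
 92   75   75   91   26   91   92   91   92   92   91   91   90   91   91   91   -0   91   92   90   93
knob [(array([269.5, 118.3,  60. ,  69.5]), 0.68), (array([321.6, 183.4,  19. ,  20. ]), 0.64)]
mark [(array([269.3, 121.4,  89.8, 117.4]), 0.39)]
seat [(array([266.4, 121.5,  92.8, 119. ]), 0.93)]
flap [(array([268.5, 120.7,  60.6,  72. ]), 0.85), (array([252.7, 303. ,  25.4,  66.4]), 0.5)]
prop [(array([250.4, 301.7,  28.7,  65.4]), 0.85), (array([170.5, 287.9,  60.4,  99.5]), 0.81), (array([303.5, 277.4,  43.4, 100. ]), 0.7), (array([386.9, 164.2,  54.4,  24.6]), 0.46)]
```

View pics/sh.png

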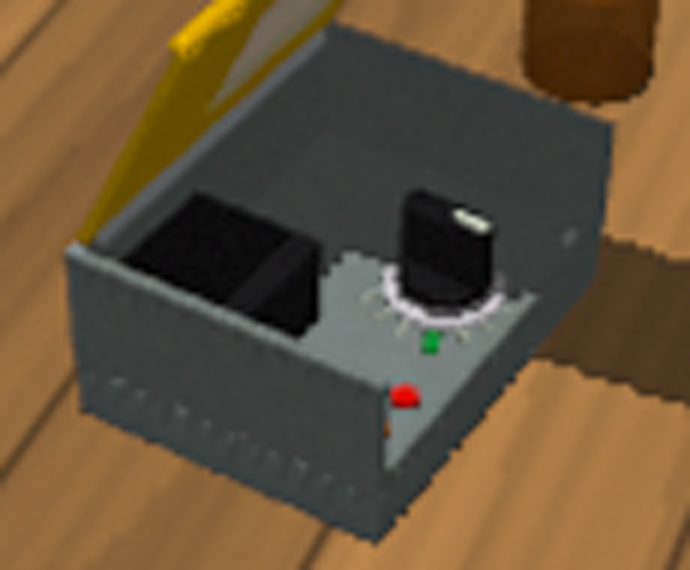

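Run:
```python
from h import *
c,T=snap('side'); W=cloud(c,T)
B=(W-BC)@RB*1000
m=np.zeros((400,640),bool); m[140:250,255:370]=1
m&=~np.isnan(B[...,0])
t=m&(abs(B[...,2]-73.5)<2.5)&(B[...,0]>-5)&(B[...,0]<64)&(B[...,1]>5)&(B[...,1]<88)
P=B[t]; print('top z',np.median(P[:,2]),'y',np.percentile(P[:,1],[0,1,99,100]),'x',np.percentile(P[:,0],[0,1,99,100]))
a=P[(P[:,0]>22)&(P[:,0]<46)]; ys=np.sort(a[:,1]); g=np.diff(ys); i=np.argsort(g)[-3:]; print('y gaps',[(ys[k].round(1),ys[k+1].round(1)) for k in i])
a=P[(P[:,1]>38)&(P[:,1]<58)]; ys=np.sort(a[:,0]); g=np.diff(ys); i=np.argsort(g)[-3:]; print('x gaps',[(ys[k].round(1),ys[k+1].round(1)) for k in i])
w=m&(abs(B[...,2]-91)<3)&(B[...,1]>85)&(B[...,0]>-70)&(B[...,0]<50); print('wall y',np.percentile(B[w][:,1],[1,5,50,95,99]),B[w][:,2].mean())
# knob top
k=m&(B[...,2]>70)&(B[...,2]<80)&(B[...,0]<-8)&(B[...,1]<5)
Q=B[k]; print('knob',cv2.minAreaRect(Q[:,:2].astype(np.float32)),np.median(Q[:,2]))
hsv=cv2.cvtColor(c['color'],cv2.COLOR_BGR2HSV); g=m&(hsv[...,0]>45)&(hsv[...,0]<80)&(hsv[...,1]>100); print('mark',B[g].mean(0))
# white top
wh=k&(hsv[...,2]>120); print('white',B[wh].mean(0))
# flap angle
yl=(hsv[...,0]>20)&(hsv[...,0]<35)&(hsv[...,1]>150)&(B[...,2]>100)&(abs(B[...,1])<100); 
F=B[yl]; A=np.c_[F[:,0],np.ones(len(F))]; s=np.linalg.lstsq(A,F[:,2],rcond=None)[0]; print('flap ang',np.arctan2(F[:,2]-90.5,70-F[:,0]).mean(), len(F))
# pocket far wall rows
```

```text
top z 73.63636967359399 y [16.69208359 16.94723736 74.78699507 75.50466718] x [ 2.33420161  3.21135759 63.66797851 63.99441862]
y gaps [(np.float64(64.3), np.float64(66.2)), (np.float64(29.1), np.float64(31.6)), (np.float64(34.1), np.float64(64.3))]
x gaps [(np.float64(5.7), np.float64(6.8)), (np.float64(4.5), np.float64(5.7)), (np.float64(14.9), np.float64(51.9))]
wall y [ 91.96182455  92.47517375  96.9958443   99.63312205 100.23519173] 90.97501727151398
knob ((-41.22323226928711, -136.98104858398438), (65.13877868652344, 241.92701721191406), 0.16913029551506042) 75.07427453912968
mark [-46.4679837    9.00425936  32.76483659]
white [-45.06328976 -25.79385412  76.00485369]
flap ang 1.1658620162238493 662
```

The shoe shows clearly in depth: the pocket rim spans y 30–64 and x 15–52, so its centre is at box y≈47 (offset about −5). The mark is at (-46.5, 9), within 0.6 mm of its nominal place, so the box pose is good. The knob pointer is at about 0 and the flap at about 1.16. Now the prop.

Run:
```python
from h import *
py=np.radians(-2.6); Rp=R.from_euler('z',py).as_matrix()
x=Rp@np.array([np.sin(.17),0,-np.cos(.17)]); Rt=tool(x,Rp[:,1])
g=np.array([0.4955,0.2847,0.140]); tcp=g+0.019*x
print(tcp)
plan(tcp+[0,0,0.14],Rt)
```

```text
[0.49871116 0.28455418 0.12127389]
dist mm 485.8 rot [-1.701 -0.128  0.146] n 14
1.3 -15.6 -31.0 -0.121 -0.009 0.010; 0.9 -11.8 -32.6 -0.121 -0.009 0.010; 0.5 -7.7 -33.8 -0.121 -0.009 0.010; 0.1 -3.6 -34.5 -0.121 -0.009 0.010; -0.2 0.6 -34.7 -0.121 -0.009 0.010; -0.5 4.8 -34.4 -0.121 -0.009 0.010; -0.7 9.0 -33.5 -0.121 -0.009 0.010; -0.9 13.0 -32.2 -0.121 -0.009 0.010; -1.1 16.8 -30.3 -0.121 -0.009 0.010; -1.1 20.4 -28.1 -0.121 -0.009 0.010; -1.1 23.6 -25.4 -0.121 -0.009 0.010; -1.1 26.5 -22.3 -0.121 -0.009 0.010; -1.0 29.1 -18.9 -0.121 -0.009 0.010; -0.8 31.2 -15.3 -0.121 -0.009 0.010;
```

```bash
python3 -m handwheel '0 -15.6 -31 -0.121 -0.009 0.01 60; 0 -12 -32.6 -0.121 -0.009 0.01 60; 0 -8 -34 -0.121 -0.009 0.01 60; 0 -3.6 -34.5 -0.121 -0.009 0.01 60; 0 0.6 -34.7 -0.121 -0.009 0.01 60; -0.5 5 -34.4 -0.121 -0.009 0.01 60; -0.7 9 -33.5 -0.121 -0.009 0.01 60; -1 13 -32 -0.121 -0.009 0.01 60' 60
python3 -m handwheel '-1 17 -30 -0.121 -0.009 0.01 60; -1 20.4 -28 -0.121 -0.009 0.01 60; -1 23.6 -25.4 -0.121 -0.009 0.01 60; -1 26.5 -22.3 -0.121 -0.009 0.01 60; -1 29 -19 -0.121 -0.009 0.01 60; 0 31 -15 -0.121 -0.009 0.01 60; 0 0 0 0 0 0 60'
python3 - <<'E'
from h import *
py=np.radians(-2.6); Rp=R.from_euler('z',py).as_matrix()
x=Rp@np.array([np.sin(.17),0,-np.cos(.17)]); Rt=tool(x,Rp[:,1])
g=np.array([0.4955,0.2847,0.140]); tcp=g+0.019*x
p,Rc,o=cur(); print(p,o['joint_pos'].round(2)); plan(tcp,Rt)
c,T=snap('wrist','w3'); W=cloud(c,T)
print([(np.round(r['box']),round(r['conf'],2)) for r in cams.recognise('wrist','prop')])
hsv=cv2.cvtColor(c['color'],cv2.COLOR_BGR2HSV)
red=((hsv[...,0]<8)|(hsv[...,0]>172))&(hsv[...,1]>150)&(abs(W[...,2]-.157)<.006)
nl,lab,st,_=cv2.connectedComponentsWithStats(red.astype(np.uint8))
for i in range(1,nl):
    if st[i,4]>60: t=W[lab==i]; r=cv2.minAreaRect((t[:,:2]*1000).astype(np.float32)); print(st[i],r,t[:,2].mean())
E
```

```text
clock: 7.15
position: [0.5572, 0.0864, 0.2722]
ee_rot: [0.266, 0.617, -0.269, 0.69]
ft_force: [-0.3, 0.7, -0.6]
grip_width: 0.704
clock: 7.85
position: [0.4981, 0.2893, 0.2634]
ee_rot: [0.013, 0.646, -0.016, 0.763]
ft_force: [-0.6, 0.3, 0.7]
grip_width: 0.708
[0.49805113 0.28932143 0.26335618] [ 0.17  0.22 -0.95  1.63  0.31  1.28  0.7 ]
dist mm 142.2 rot [ 0.004 -0.005  0.   ] n 5
28.1 -0.9 -4.5 0.001 -0.001 0.000; 28.1 -0.9 -4.5 0.001 -0.001 0.000; 28.1 -0.9 -4.6 0.001 -0.001 0.000; 28.0 -0.9 -4.6 0.001 -0.001 0.000; 28.0 -0.9 -4.6 0.001 -0.001 0.000; 
[(array([342., 170.,  90., 144.]), 0.84), (array([201.,  22., 101., 106.]), 0.69), (array([297., 124.,  32.,  76.]), 0.66)]
[282  47  14  62  82] ((412.11138916015625, 270.03778076171875), (0.22894906997680664, 43.16899490356445), 72.88671112060547) 0.15715044674604442
[ 298  162   31   36 1037] ((496.3537292480469, 284.4245300292969), (27.25288963317871, 32.41873550415039), 86.01543426513672) 0.15553433349483042
[351 224  60  31 378] ((559.2484130859375, 346.38946533203125), (28.90738868713379, 57.28968811035156), 4.22388219833374) 0.15708628618701184
```

View pics/w3.png

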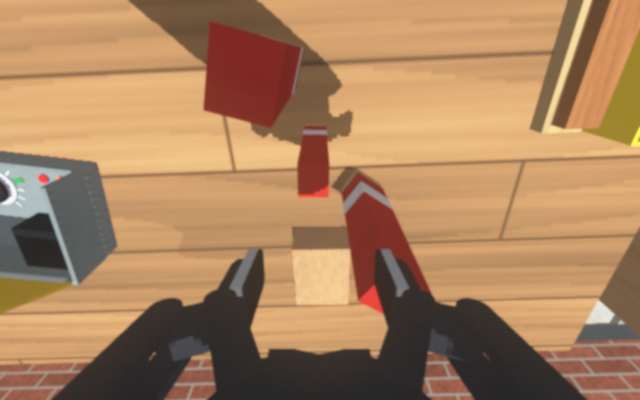

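The smallest prop's top is at (313,180) in the wrist view, which gives (0.496,0.284), yaw about -3.5°, with a 27x32 mm section at 156 mm height. That fits the prop. Going down.

```bash
python3 -m handwheel '28 -1 -4.5 0.015 0 0 60; 28 -1 -4.5 0 0 0 60; 28 -1 -4.5 0 0 0 60; 28 -1 -4.5 0 0 0 60; 28 -1 -4.5 0 0 0 60; 0 0 0 0 0 0 60' 60
python3 - <<'E'
from h import *
p,Rc,o=cur(); print(p,np.round(p-0.019*Rc[:,0],4),np.round(Rc[:,1],3),o['ft_force'])
snap('wrist','w4')
E
```

```text
clock: 8.55
position: [0.5006, 0.2764, 0.1185]
ee_rot: [0.022, 0.648, -0.028, 0.761]
ft_force: [0.3, 0.0, 0.4]
grip_width: 0.701
[0.5006363  0.27642029 0.11848792] [0.4976 0.2767 0.1372] [ 0.071  0.998 -0.003] [0.2851416  0.04003508 0.35323198]
```

View pics/w4.png

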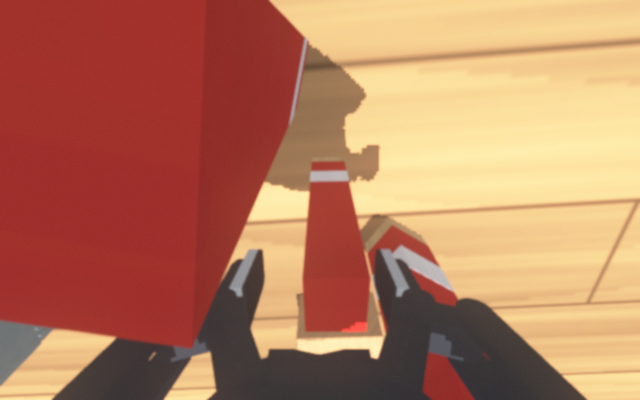

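The prop, centred at (337,300), sits about 8 mm to the right of the fingers' middle, as the pose also says. I'll shift in y and close.

```bash
python3 -m handwheel '-3 8 0 0 0 0 60; 0 0 0 0 0 0 60; 0 0 0 0 0 0 60'
python3 - <<'E'
from h import *
p,Rc,o=cur(); print(np.round(p-0.019*Rc[:,0],4),np.round(Rc,3).tolist(),o['ft_force'])
E
```

```text
clock: 8.9
position: [0.5025, 0.2885, 0.1269]
ee_rot: [0.022, 0.645, -0.025, 0.764]
ft_force: [0.2, 0.5, -0.4]
grip_width: 0.702
[0.4993 0.2887 0.1456] [[0.167, 0.067, 0.984], [-0.01, 0.998, -0.066], [-0.986, 0.002, 0.168]] [ 0.24275863  0.45150692 -0.402226  ]
```

```bash
python3 -m handwheel '0 0 0 0 0 0 60'; python3 -m handwheel '0 0 0 0 0 0 60';  python3 -m handwheel '0 0 -3 0 0 0 60; 0 0 0 0 0 0 60'
```

```text
clock: 9.0
position: [0.5023, 0.2878, 0.1262]
ee_rot: [0.022, 0.645, -0.025, 0.763]
ft_force: [0.2, -0.2, -0.5]
grip_width: 0.702
clock: 9.1
position: [0.5021, 0.2876, 0.1258]
ee_rot: [0.022, 0.645, -0.026, 0.763]
ft_force: [1.2, 0.6, 0.0]
grip_width: 0.702
clock: 9.3
position: [0.4986, 0.2879, 0.1248]
ee_rot: [0.022, 0.646, -0.025, 0.763]
ft_force: [0.6, -0.1, -0.8]
grip_width: 0.701
```

```bash
python3 -m handwheel '4 -3 -1 0 0 0 60; 0 0 0 0 0 0 60; 0 0 0 0 0 0 30; 0 0 0 0 0 0 0; 0 0 0 0 0 0 0; 0 0 0 0 0 0 0; 0 0 0 0 0 0 0' 60
python3 - <<'E'
from h import *
p,Rc,o=cur(); print(p,np.round(p-0.019*Rc[:,0],4),np.round(Rc,3).tolist(),o['ft_force'],o['grip_width']*85.4)
snap('wrist','w5')
E
```

```text
clock: 10.0
position: [0.4986, 0.285, 0.121]
ee_rot: [0.022, 0.645, -0.026, 0.763]
ft_force: [-0.0, 0.2, 1.6]
grip_width: 0.319
[0.49861334 0.28496038 0.12097679] [0.4955 0.2852 0.1397] [[0.166, 0.067, 0.984], [-0.01, 0.998, -0.067], [-0.986, 0.001, 0.166]] [-0.0024324   0.18527192  1.61272866] 27.257185420949675
```

View pics/w5.png

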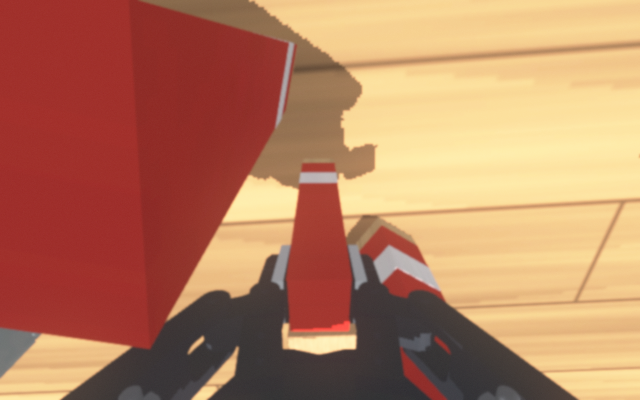

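```bash
cat >> h.py <<'E'
_R0=np.array([[0.166,0.067,0.984],[-0.01,0.998,-0.067],[-0.986,0.001,0.166]])
_R0=R.from_matrix(_R0).as_matrix()
OFF=_R0.T@(np.array([0.4962,0.2850,0.0])-np.array([0.4986,0.2850,0.1210]))
YAW0=-np.arctan2(0.067,0.998)
RPT=_R0.T@R.from_euler('z',YAW0).as_matrix()   # prop axes in tool frame
def foot():
    p,Rc,o=cur(); f=p+Rc@OFF; Rp=Rc@RPT
    ax=RB.T@Rp
    return tobox(f).round(1), 'lean x,y',np.round(ax[:2,2],3),'yaw',round(float(np.arctan2(ax[1,0],ax[0,0])),3),'F box',np.round(RB.T@o['ft_force'],1)
def footplan(fb,n=None,lean=0.0):
    Rt=RB@R.from_euler('y',lean).as_matrix()@RPT.T
    return plan(box(*fb)-Rt@OFF,Rt,n)
E
python3 - <<'E'
from h import *
print(foot())
p,Rc,o=cur(); print(np.round(Rc.T@[0,0,110],1))
p2=p+[0,0,.11]
Rt=RB@RPT.T; plan(box(-40,47,115)-Rt@OFF,Rt,None,p2,Rc)
E
```

```text
(array([-151.4,  403.4,   -0. ]), 'lean x,y', array([-0.,  0.]), 'yaw', 0.103, 'F box', array([-1. , -0.2,  1.5]))
[-1.085e+02  1.000e-01  1.830e+01]
dist mm 373.8 rot [ 0.101 -0.    -0.017] n 11
0.6 -33.3 6.7 0.009 -0.000 -0.002; 0.7 -33.2 7.1 0.009 -0.000 -0.002; 0.7 -33.2 7.4 0.009 -0.000 -0.002; 0.8 -33.1 7.7 0.009 -0.000 -0.002; 0.8 -33.0 8.0 0.009 -0.000 -0.002; 0.9 -32.9 8.3 0.009 -0.000 -0.002; 0.9 -32.9 8.6 0.009 -0.000 -0.002; 1.0 -32.8 8.9 0.009 -0.000 -0.002; 1.0 -32.7 9.2 0.009 -0.000 -0.002; 1.1 -32.6 9.5 0.009 -0.000 -0.002; 1.1 -32.5 9.8 0.009 -0.000 -0.002;
```

```bash
python3 -m handwheel '-15 0 2.5 0 0 0 0; -27 0 4.5 0 0 0 0; -27 0 4.5 0 0 0 0; -27 0 4.5 0 0 0 0; -13 0 2.3 0 0 0 0; 0 0 0 0 0 0 0' 70
python3 -m handwheel '0.6 -33 6.7 0.009 0 -0.0015 0; 0.7 -33 7 0.009 0 -0.0015 0; 0.7 -33 7.4 0.009 0 -0.0015 0; 0.8 -33 7.7 0.009 0 -0.0015 0; 0.8 -33 8 0.009 0 -0.0015 0; 0.9 -33 8.3 0.009 0 -0.0015 0; 0.9 -33 8.6 0.009 0 -0.0015 0; 1 -33 8.9 0.009 0 -0.0015 0'
python3 -m handwheel '1 -33 9.2 0.009 0 -0.0015 0; 1 -32.6 9.5 0.009 0 -0.0015 0; 1 -30 9.8 0.009 0 -0.0015 0; 0 0 0 0 0 0 0; 0 0 0 0 0 0 0'
python3 - <<'E'
from h import *
print(foot())
footplan((-30,47,85))
snap('side','s5')
E
```

```text
clock: 10.65
position: [0.4991, 0.2854, 0.2334]
ee_rot: [0.022, 0.644, -0.025, 0.764]
ft_force: [0.2, 0.6, -1.3]
grip_width: 0.324
clock: 11.45
position: [0.534, 0.0142, 0.2338]
ee_rot: [0.046, 0.645, -0.054, 0.761]
ft_force: [-0.0, -0.6, -0.9]
grip_width: 0.319
clock: 11.95
position: [0.5481, -0.0833, 0.2354]
ee_rot: [0.055, 0.644, -0.064, 0.76]
ft_force: [-0.0, 0.7, -1.8]
grip_width: 0.322
(array([-40.7,  49.1, 114.4]), 'lean x,y', array([ 0.003, -0.   ]), 'yaw', 0.001, 'F box', array([-0.2,  0.7, -1.8]))
dist mm 31.2 rot [ 0.001 -0.003 -0.   ] n 1
30.7 -2.1 5.4 0.001 -0.003 -0.000;
```

View pics/s5.png

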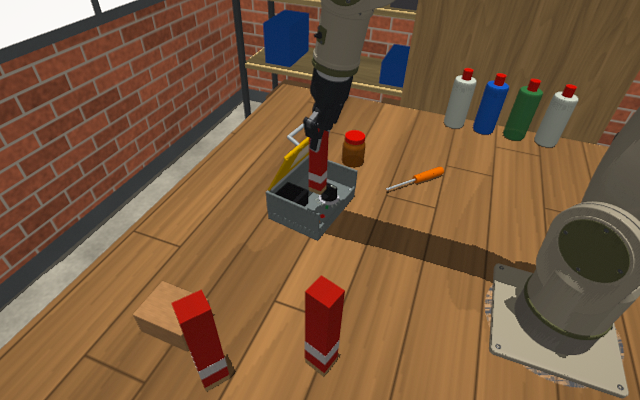

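The prop is held upright above the box front, in front of the flap, at side view (318,160). I'll lower it and move slowly towards the flap.

```bash
python3 -m handwheel '15 -1 2.7 0.001 -0.003 0 0; 15 -1 2.7 0 0 0 0; 0 0 0 0 0 0 0; 0 0 0 0 0 0 0; 0 0 0 0 0 0 0'
python3 - <<'E'
from h import *
print(foot())
footplan((-8,47,84),4)
footplan((34,47,84),10)
E
```

```text
clock: 12.5
position: [0.5588, -0.0862, 0.2087]
ee_rot: [0.055, 0.642, -0.064, 0.762]
ft_force: [-0.6, -0.1, -1.4]
grip_width: 0.319
(array([-29. ,  48. ,  87.7]), 'lean x,y', array([-0.003,  0.   ]), 'yaw', 0.002, 'F box', array([-0.6, -0.2, -1.4]))
dist mm 21.7 rot [ 0.002  0.003 -0.   ] n 4
1.8 -0.3 5.1 0.001 0.001 -0.000; 1.8 -0.3 5.1 0.001 0.001 -0.000; 1.8 -0.3 5.1 0.001 0.001 -0.000; 1.8 -0.3 5.1 0.001 0.001 -0.000; 
dist mm 63.4 rot [ 0.002  0.003 -0.   ] n 10
1.4 -0.1 6.2 0.000 0.000 -0.000; 1.4 -0.1 6.2 0.000 0.000 -0.000; 1.4 -0.1 6.2 0.000 0.000 -0.000; 1.4 -0.1 6.2 0.000 0.000 -0.000; 1.4 -0.1 6.2 0.000 0.000 -0.000; 1.4 -0.1 6.2 0.000 0.000 -0.000; 1.4 -0.1 6.2 0.000 0.000 -0.000; 1.4 -0.1 6.2 0.000 0.000 -0.000; 1.4 -0.1 6.2 0.000 0.000 -0.000; 1.4 -0.1 6.2 0.000 0.000 -0.000;
```

```bash
python3 -m handwheel '1.2 -0.2 4.5 0 0.003 0 0; 1 -0.2 4 0 0 0 0; 1 -0.2 4 0 0 0 0; 1 0 4 0 0 0 0; 1 0 4 0 0 0 0; 1 0 4 0 0 0 0; 1 0 4 0 0 0 0; 0 0 0 0 0 0 0'
python3 - <<'E'
from h import *
print(foot())
E
```

```text
clock: 13.3
position: [0.5873, -0.0921, 0.2055]
ee_rot: [0.055, 0.644, -0.064, 0.76]
ft_force: [-2.4, 0.4, -1.1]
grip_width: 0.322
(array([-0.4, 47.1, 84.5]), 'lean x,y', array([0.002, 0.   ]), 'yaw', 0.001, 'F box', array([-2.5,  0. , -1.1]))
```

```bash
python3 -m handwheel '0.7 0 4 0 0 0 0; 0.7 0 4 0 0 0 0; 0.7 0 4 0 0 0 0; 0.7 0 4 0 0 0 0; 0 0 0 0 0 0 0'
python3 - <<'E'
from h import *
print(foot())
E
python3 -m handwheel '0.7 0 4 0 0 0 0; 0.7 0 4 0 0 0 0; 0.7 0 4 0 0 0 0; 0.7 0 4 0 0 0 0; 0 0 0 0 0 0 0; 0 0 0 0 0 0 0'
python3 - <<'E'
from h import *
print(foot());snap('side','s6')
E
```

```text
clock: 13.8
position: [0.6031, -0.0947, 0.2056]
ee_rot: [0.055, 0.644, -0.064, 0.76]
ft_force: [-4.5, 1.1, 1.5]
grip_width: 0.317
(array([15.5, 47.2, 84.6]), 'lean x,y', array([0.002, 0.   ]), 'yaw', 0.002, 'F box', array([-4.6,  0.4,  1.5]))
clock: 14.4
position: [0.6192, -0.0974, 0.2056]
ee_rot: [0.055, 0.644, -0.064, 0.761]
ft_force: [-4.8, 1.8, 0.4]
grip_width: 0.321
(array([32. , 47.2, 84.6]), 'lean x,y', array([0.001, 0.   ]), 'yaw', 0.002, 'F box', array([-5. ,  1. ,  0.4]))
```

View pics/s6.png

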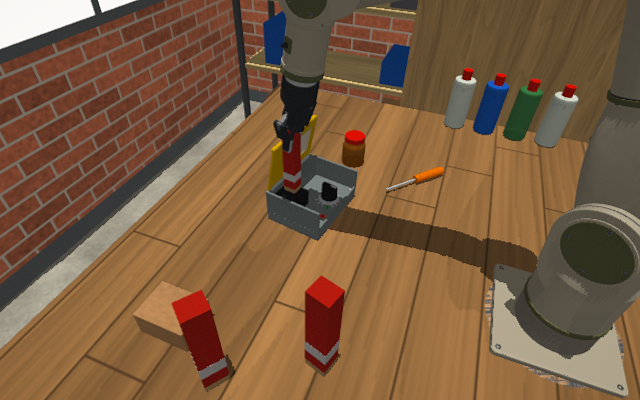

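Run:
```python
from h import *
c,T=snap('side'); B=(cloud(c,T)-BC)@RB*1000
m=(B[...,2]>84)&(B[...,2]<190)&(abs(B[...,0]-32)<22)&(abs(B[...,1]-47)<20)
P=B[m]
for z in range(85,190,15):
    q=P[(P[:,2]>=z)&(P[:,2]<z+15)]
    if len(q)>10:
        f=q[(abs(q[:,0]-32)<10)]; g=q[abs(q[:,1]-47)<9]
        print(z,len(q),'ymax',np.percentile(q[:,1],97).round(1),'yface',np.median(f[:,1]).round(1) if len(f) else None,'xmin',np.percentile(q[:,0],3).round(1),'xface',np.median(g[:,0]).round(1) if len(g) else None)
w=(abs(B[...,2]-91)<3)&(abs(B[...,1]-97)<6)&(B[...,0]>-70)&(B[...,0]<50); print('wall',np.percentile(B[w][:,1],[3,50,97]))
print(np.nanmin(B[m][:,2]))
cv2.imwrite('pics/c6.png',cv2.resize(c['color'][100:240,250:365],None,fx=5,fy=4.2,interpolation=cv2.INTER_CUBIC))
```

```text
85 67 ymax 61.3 yface 59.6 xmin 15.6 xface 16.8
100 84 ymax 62.2 yface 60.4 xmin 15.4 xface 16.4
115 86 ymax 61.9 yface 60.7 xmin 15.5 xface 16.6
130 89 ymax 62.1 yface 60.5 xmin 15.7 xface 16.3
145 89 ymax 61.9 yface 60.3 xmin 15.5 xface 16.5
160 96 ymax 62.0 yface 60.4 xmin 15.5 xface 16.1
175 103 ymax 62.8 yface 60.8 xmin 15.6 xface 16.4
wall [91.96360759 97.046519   99.59211921]
85.09521472478743
```

View pics/c6.png

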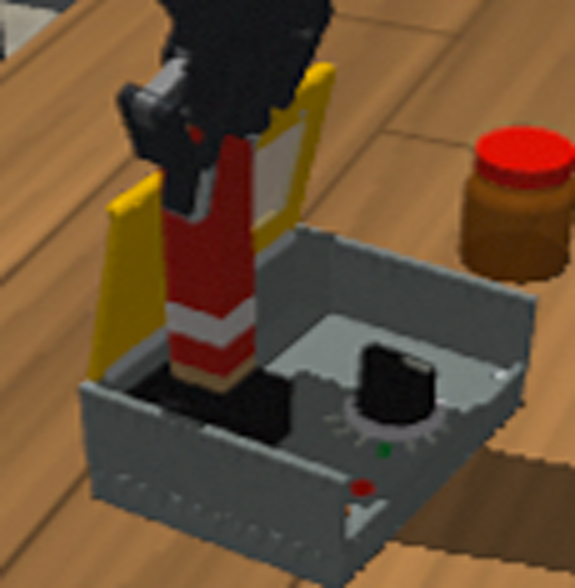

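The crop shows the prop upright over the shoe with the flap leaning on its far face. The force is 5 N, and in the side camera's depth the prop centre is at box (32.4, 46.7). Next I'll shift 1.5 mm in x and lower slowly, watching the force.

```bash
python3 -m handwheel '3 0 1 0 0 0 0; 3 0 -0.5 0 0 0 0; 2 0 -0.3 0 0 0 0; 0 0 0 0 0 0 0; 0 0 0 0 0 0 0'
python3 - <<'E'
from h import *
print(foot())
E
python3 -m handwheel '2 0 -0.3 0 0 0 0; 2 0 -0.3 0 0 0 0; 0 0 0 0 0 0 0; 0 0 0 0 0 0 0'
python3 - <<'E'
from h import *
print(foot())
E
```

```text
clock: 15.0
position: [0.6207, -0.0978, 0.1975]
ee_rot: [0.055, 0.644, -0.064, 0.761]
ft_force: [-4.1, 0.8, -1.3]
grip_width: 0.32
(array([33.5, 47. , 76.5]), 'lean x,y', array([0.001, 0.   ]), 'yaw', 0.001, 'F box', array([-4.2,  0.1, -1.3]))
clock: 15.4
position: [0.6208, -0.0978, 0.1937]
ee_rot: [0.055, 0.644, -0.064, 0.761]
ft_force: [-5.1, 1.2, -0.3]
grip_width: 0.319
(array([33.6, 47.1, 72.7]), 'lean x,y', array([0.001, 0.   ]), 'yaw', 0.001, 'F box', array([-5.2,  0.3, -0.3]))
```

```bash
python3 -m handwheel '1.5 0 -0.2 0 0 0 0; 1.5 0 -0.3 0 0 0 0; 0 0 0 0 0 0 0; 0 0 0 0 0 0 0'
python3 - <<'E'
from h import *
print(foot())
E
python3 -m handwheel '1.5 0 -0.2 0 0 0 0; 1.5 0 -0.3 0 0 0 0; 0 0 0 0 0 0 0; 0 0 0 0 0 0 0'
python3 - <<'E'
from h import *
print(foot())
E
```

```text
clock: 15.8
position: [0.6215, -0.0978, 0.1924]
ee_rot: [0.055, 0.643, -0.064, 0.761]
ft_force: [-8.0, 1.5, 11.9]
grip_width: 0.315
(array([34.6, 47.1, 71.4]), 'lean x,y', array([-0.001,  0.001]), 'yaw', 0.001, 'F box', array([-8.1,  0.1, 11.9]))
clock: 16.2
position: [0.6216, -0.0974, 0.1879]
ee_rot: [0.055, 0.643, -0.064, 0.761]
ft_force: [-0.1, 1.6, 1.0]
grip_width: 0.316
(array([34.5, 47.7, 66.9]), 'lean x,y', array([-0.001, -0.   ]), 'yaw', 0.002, 'F box', array([-0.4,  1.5,  1. ]))
```

It touched the chamfer at 12 N, then slipped in, with the foot now at 66.9. The pocket is at y≈48 and x≈34.5. I'll continue down, following the pushes.

```bash
python3 -m handwheel '1.5 0.6 -0.2 0 0 0 0; 2 0 -0.3 0 0 0 0; 2 0 -0.3 0 0 0 0; 0 0 0 0 0 0 0; 0 0 0 0 0 0 0'
python3 - <<'E'
from h import *
print(foot())
E
```

```text
clock: 16.7
position: [0.6211, -0.0971, 0.1817]
ee_rot: [0.055, 0.644, -0.064, 0.761]
ft_force: [0.1, 3.0, -2.2]
grip_width: 0.32
(array([33.8, 47.9, 60.7]), 'lean x,y', array([ 0.001, -0.   ]), 'yaw', 0.002, 'F box', array([-0.4,  3. , -2.2]))
```

```bash
python3 -m handwheel '2 0.8 0.2 0 0 0 0; 2 0 -0.3 0 0 0 0; 2 0 -0.3 0 0 0 0; 0 0 0 0 0 0 0; 0 0 0 0 0 0 0'
python3 - <<'E'
from h import *
print(foot())
E
python3 -m handwheel '2.5 0 -0.4 0 0 0 0; 2.5 0 -0.4 0 0 0 0; 2.5 0 -0.4 0 0 0 0; 0 0 0 0 0 0 0; 0 0 0 0 0 0 0'
python3 - <<'E'
from h import *
print(foot())
E
```

```text
clock: 17.2
position: [0.6219, -0.0969, 0.1759]
ee_rot: [0.055, 0.644, -0.064, 0.761]
ft_force: [-1.1, 1.1, -2.0]
grip_width: 0.319
(array([34.5, 48.2, 54.9]), 'lean x,y', array([0.001, 0.   ]), 'yaw', 0.001, 'F box', array([-1.3,  0.9, -2. ]))
clock: 17.7
position: [0.6218, -0.0967, 0.1683]
ee_rot: [0.055, 0.644, -0.064, 0.761]
ft_force: [-1.6, -0.4, -2.7]
grip_width: 0.316
(array([34.4, 48.3, 47.3]), 'lean x,y', array([0.001, 0.   ]), 'yaw', 0.001, 'F box', array([-1.5, -0.6, -2.7]))
```

```bash
python3 -m handwheel '2.5 0 -0.4 0 0 0 0; 2.5 0 -0.4 0 0 0 0; 2.5 0 -0.4 0 0 0 0; 0 0 0 0 0 0 0; 0 0 0 0 0 0 0'
python3 - <<'E'
from h import *
print(foot())
E
python3 -m handwheel '1.2 0 -0.2 0 0 0 0; 1.2 0 -0.2 0 0 0 0; 1.2 0 -0.2 0 0 0 0; 0 0 0 0 0 0 0; 0 0 0 0 0 0 0'
python3 - <<'E'
from h import *
print(foot())
E
```

```text
clock: 18.2
position: [0.6219, -0.0965, 0.1607]
ee_rot: [0.055, 0.644, -0.064, 0.761]
ft_force: [-1.0, 0.2, -2.5]
grip_width: 0.318
(array([34.5, 48.5, 39.7]), 'lean x,y', array([0.001, 0.   ]), 'yaw', 0.002, 'F box', array([-1. ,  0. , -2.5]))
clock: 18.7
position: [0.6221, -0.0966, 0.1572]
ee_rot: [0.055, 0.644, -0.064, 0.761]
ft_force: [-1.8, 0.2, -2.1]
grip_width: 0.313
(array([34.7, 48.5, 36.2]), 'lean x,y', array([0.001, 0.   ]), 'yaw', 0.001, 'F box', array([-1.9, -0.1, -2.1]))
```

```bash
python3 -m handwheel '1 0 -0.2 0 0 0 0; 1 0 -0.1 0 0 0 0; 0 0 0 0 0 0 0; 0 0 0 0 0 0 0; 0 0 0 0 0 0 0'
python3 - <<'E'
from h import *
print(foot())
E
```

```text
clock: 19.2
position: [0.6221, -0.0966, 0.1552]
ee_rot: [0.055, 0.644, -0.064, 0.761]
ft_force: [-1.2, 1.1, -1.5]
grip_width: 0.321
(array([34.7, 48.5, 34.2]), 'lean x,y', array([0.001, 0.   ]), 'yaw', 0.001, 'F box', array([-1.4,  0.8, -1.5]))
```

```bash
python3 -m handwheel '1 0 -0.1 0 0 0 0; 0 0 0 0 0 0 0; 0 0 0 0 0 0 0'
python3 - <<'E'
from h import *
print(foot()); snap('side','s7')
c,T=snap('side'); B=(cloud(c,T)-BC)@RB*1000
cv2.imwrite('pics/c7.png',cv2.resize(c['color'][100:240,250:365],None,fx=5,fy=4.2,interpolation=cv2.INTER_CUBIC))
E
```

```text
clock: 19.5
position: [0.6223, -0.0966, 0.155]
ee_rot: [0.055, 0.643, -0.064, 0.761]
ft_force: [-5.6, -0.1, 4.9]
grip_width: 0.324
(array([35. , 48.5, 34. ]), 'lean x,y', array([0.   , 0.001]), 'yaw', 0.001, 'F box', array([-5.5, -1. ,  4.9]))
```

View pics/c7.png

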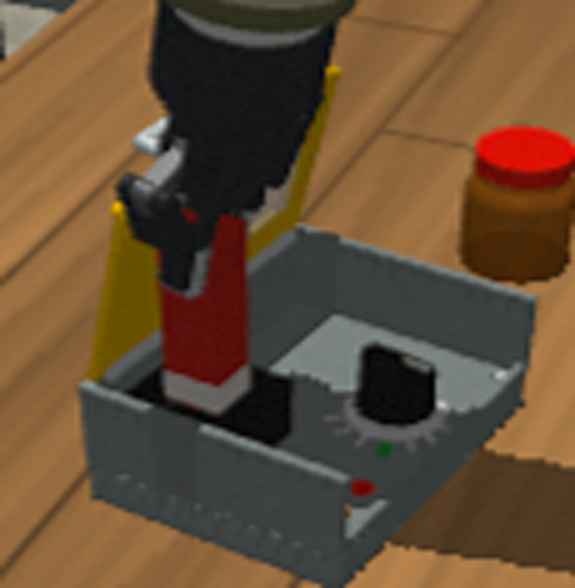

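The foot is on the pocket bottom (34.0, 5 N up) and the band is at the shoe mouth. Before releasing I'll ease the prop into its lean.

Run:
```python
from h import *
footplan((35,48.5,34.5),4,lean=-0.06)
```

```text
dist mm 7.2 rot [ 0.001 -0.06   0.   ] n 4
-0.4 -0.0 -1.8 0.000 -0.015 0.000; -0.4 -0.0 -1.8 0.000 -0.015 0.000; -0.5 -0.0 -1.8 0.000 -0.015 0.000; -0.5 -0.0 -1.7 0.000 -0.015 0.000;
```

```bash
python3 -m handwheel '-0.4 0 -1.8 0 -0.015 0 0; -0.4 0 -1.8 0 -0.015 0 0; -0.4 0 -1.8 0 -0.015 0 0; -0.4 0 -1.7 0 -0.015 0 0; 0 0 0 0 0 0 0; 0 0 0 0 0 0 0'
python3 - <<'E'
from h import *
print(foot())
E
```

```text
clock: 20.2
position: [0.6155, -0.0955, 0.1556]
ee_rot: [0.053, 0.62, -0.066, 0.78]
ft_force: [-4.2, 0.5, 6.4]
grip_width: 0.314
(array([35.6, 48.5, 34.7]), 'lean x,y', array([-0.062,  0.001]), 'yaw', 0.001, 'F box', array([-4.2, -0.2,  6.4]))
```

Good: forces are small. Now release gradually.

```bash
python3 -m handwheel '0 0 0 0 0 0 26; 0 0 0 0 0 0 29; 0 0 0 0 0 0 32; 0 0 0 0 0 0 36; 0 0 0 0 0 0 42; 0 0 0 0 0 0 48' 20
python3 - <<'E'
from h import *
print(foot()); c,T=snap('side')
cv2.imwrite('pics/c8.png',cv2.resize(c['color'][100:240,250:365],None,fx=5,fy=4.2,interpolation=cv2.INTER_CUBIC))
E
```

```text
clock: 20.8
position: [0.6151, -0.0954, 0.1544]
ee_rot: [0.053, 0.62, -0.066, 0.78]
ft_force: [-0.7, -0.9, 0.4]
grip_width: 0.564
(array([34.9, 48.5, 33.5]), 'lean x,y', array([-0.059,  0.   ]), 'yaw', 0.001, 'F box', array([-0.6, -1. ,  0.4]))
```

View pics/c8.png

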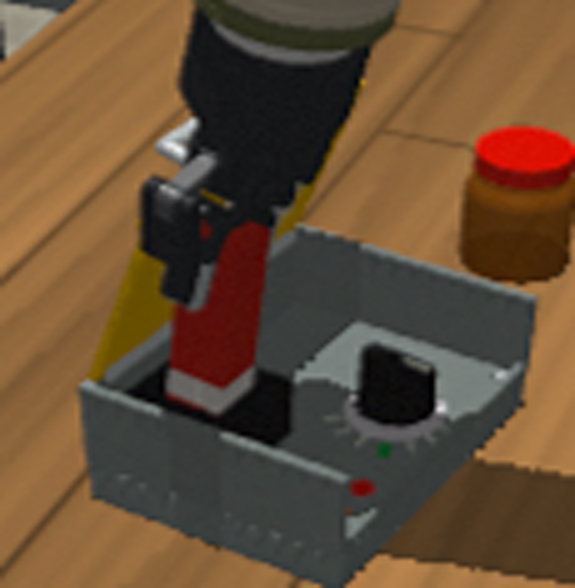

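```bash
python3 -m handwheel '-8 0 0 0 0 0 48; -18 0 0 0 0 0 48; -25 0 0 0 0 0 48; -30 0 0 0 0 0 48; -30 0 0 0 0 0 48; 0 0 0 0 0 0 48; 0 0 0 0 0 0 48'
python3 - <<'E'
from h import *
p,Rc,o=cur(); print(tobox(p),o['ft_force'])
c,T=snap('side'); B=(cloud(c,T)-BC)@RB*1000
cv2.imwrite('pics/c9.png',cv2.resize(c['color'][100:240,250:365],None,fx=5,fy=4.2,interpolation=cv2.INTER_CUBIC))
hsv=cv2.cvtColor(c['color'],cv2.COLOR_BGR2HSV)
yl=(hsv[...,0]>20)&(hsv[...,0]<35)&(hsv[...,1]>150)&(B[...,2]>110)&(B[...,2]<230)&(abs(B[...,1])<100)&(B[...,0]>20)&(B[...,0]<90)
F=B[yl]; a=np.arctan2(F[:,2]-90.5,70-F[:,0]); print('flap',np.median(a),len(F))
red=((hsv[...,0]<8)|(hsv[...,0]>172))&(hsv[...,1]>150)&(abs(B[...,1]-48)<25)&(B[...,0]>-10)&(B[...,0]<60)&(B[...,2]>80)
P=B[red]; zt=np.percentile(P[:,2],98); t=P[P[:,2]>zt-5]; print('prop top z',zt,'centre',t.mean(0),len(t))
xf=P[(abs(P[:,1]-48)<9)&(P[:,2]<zt-8)]; print('lean',np.polyfit(xf[:,2],xf[:,0],1))
yf=P[(P[:,1]>59)&(P[:,2]<zt-8)]; print('leany',np.polyfit(yf[:,2],yf[:,1],1))
Rt=tool([0,0,-1],RB[:,1]); plan(box(-34,-25,63-19+70),Rt)
E
```

```text
clock: 21.55
position: [0.5906, -0.0914, 0.2637]
ee_rot: [0.053, 0.62, -0.066, 0.78]
ft_force: [-0.8, -0.2, -0.3]
grip_width: 0.559
[  5.32240703  48.54236082 263.69161398] [-0.78481376 -0.24949368 -0.25007309]
flap 1.2781999541844735 706
prop top z 193.62652079820123 centre [ 20.50142308  49.92432091 191.90394931] 113
lean [-0.10224838 25.42532373]
leany [6.93222148e-03 6.06349271e+01]
dist mm 170.2 rot [ 0.001  0.226 -0.001] n 5
27.2 -14.7 -14.3 0.000 0.045 -0.000; 27.8 -14.7 -13.0 0.000 0.045 -0.000; 28.4 -14.7 -11.7 0.000 0.045 -0.000; 28.9 -14.7 -10.4 0.000 0.045 -0.000; 29.3 -14.7 -9.1 0.000 0.045 -0.000;
```

View pics/c9.png

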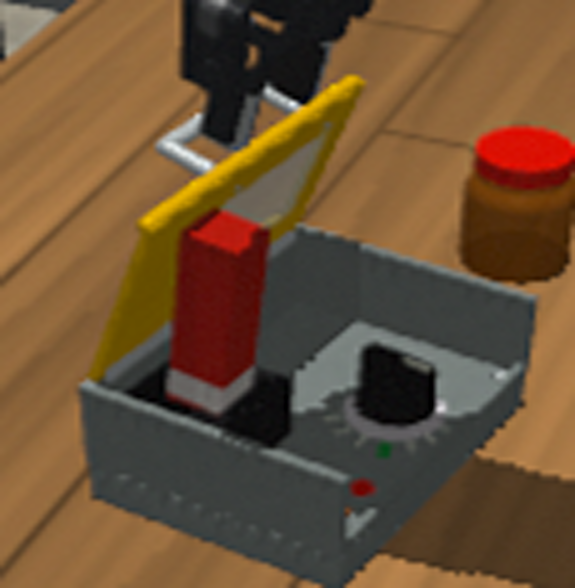

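The prop stands seated, leaning 0.10, with its top at about 192 mm and the flap resting on it at about 1.28. Before the knob, I'll check where the wrist camera sits relative to the hand.

Run:
```python
from h import *
c,T=snap('wrist'); print(np.round(c['T_tool_cam'],3).tolist())
c,T=snap('side'); cv2.imwrite('pics/c10.png',cv2.resize(c['color'][0:160,240:400],None,fx=4.5,fy=3.7,interpolation=cv2.INTER_CUBIC))
print(cur()[2]['joint_pos'].round(2))
```

```text
[[-0.0, -0.314, 0.95, -0.142], [1.0, -0.001, -0.0, 0.0], [0.001, 0.95, 0.314, -0.081], [0.0, 0.0, 0.0, 1.0]]
[ 0.68  0.14 -0.67  1.67  0.13  1.14  1.38]
```

View pics/c10.png

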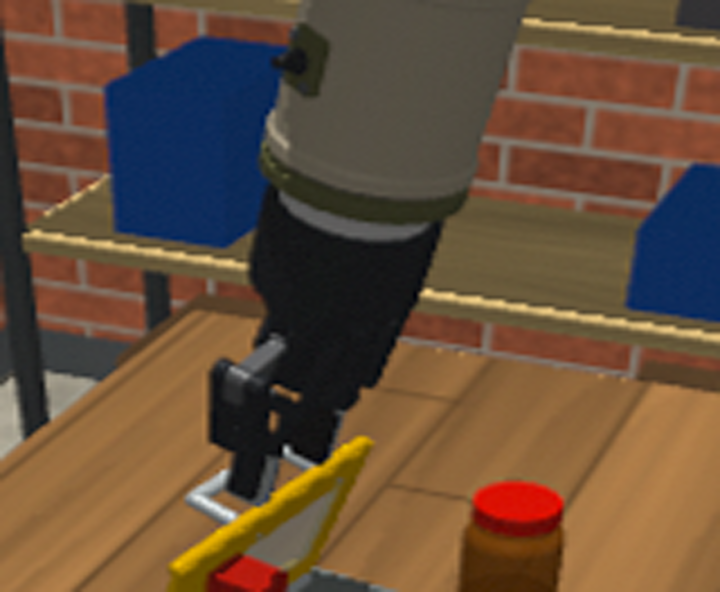

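The camera is on the hand's -z side, towards the box front, so it stays clear of the flap. Moving to above the knob: sideways first, then down.

Run:
```python
from h import *
Rt=tool([0,0,-1],RB[:,1]); plan(box(-40,-25,200),Rt,5)
```

```text
dist mm 105.8 rot [ 0.001  0.225 -0.001] n 5
10.0 -14.7 -11.5 0.000 0.045 -0.000; 10.5 -14.7 -11.0 0.000 0.045 -0.000; 11.0 -14.7 -10.5 0.000 0.045 -0.000; 11.5 -14.7 -10.0 0.000 0.045 -0.000; 11.9 -14.7 -9.5 0.000 0.045 -0.000;
```

```bash
python3 -m handwheel '0 -15 -12 0 0.045 0 45; 5 -15 -11 0 0.045 0 45; 11 -15 -10 0 0.045 0 45; 16 -15 -9 0 0.045 0 45; 20 -14 -7 0 0.045 0 45; 0 0 0 0 0 0 45; 0 0 0 0 0 0 45; 0 0 0 0 0 0 45'
python3 - <<'E'
from h import *
p,Rc,o=cur(); print(tobox(p),o['ft_force'],np.round(RB.T@Rc,3).tolist(),o['joint_pos'].round(2))
plan(box(-34,-25,44),tool([0,0,-1],RB[:,1]))
snap('wrist','w6')
c,T=snap('wrist'); B=(cloud(c,T)-BC)@RB*1000
k=(B[...,2]>69)&(B[...,2]<80)&(abs(B[...,0]+34)<30)&(abs(B[...,1]+25)<30)
print(k.sum(),cv2.minAreaRect(B[k][:,:2].astype(np.float32)),B[k][:,2].mean())
E
```

```text
clock: 22.5
position: [0.5358, -0.1559, 0.2045]
ee_rot: [0.059, 0.703, -0.059, 0.706]
ft_force: [-0.0, -0.1, 1.0]
grip_width: 0.528
[-37.88719601 -24.30680824 204.46884131] [-0.02259512 -0.07660081  0.98220411] [[0.003, -0.002, 1.0], [0.001, 1.0, 0.002], [-1.0, 0.001, 0.003]] [ 0.73  0.26 -0.62  1.66  0.15  1.28  1.49]
dist mm 160.5 rot [ 0.002  0.003 -0.001] n 5
32.1 -0.2 0.7 0.000 0.001 -0.000; 32.1 -0.2 0.7 0.000 0.001 -0.000; 32.1 -0.2 0.7 0.000 0.001 -0.000; 32.1 -0.2 0.7 0.000 0.001 -0.000; 32.1 -0.1 0.8 0.000 0.001 -0.000; 
547 ((-32.64007568359375, -26.336837768554688), (13.910179138183594, 41.412845611572266), 84.17440795898438) 73.29076000983807
```

View pics/w6.png

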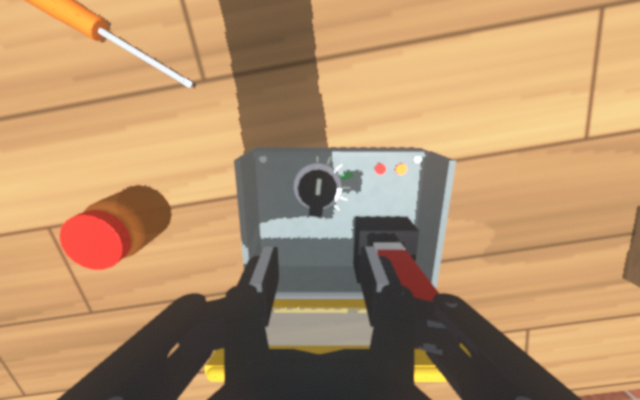

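The knob bar shows at (318,188) with the pointer towards -x and its angle about 0.1. It is clear of everything around it. Descending.

```bash
python3 -m handwheel '30 -0.2 0.7 0 0.003 0 45; 32 -0.2 0.7 0 0 0 45; 32 -0.2 0.7 0 0 0 45; 32 -0.2 0.7 0 0 0 45; 20 0 0.8 0 0 0 45; 6 0 0 0 0 0 45; 0 0 0 0 0 0 45; 0 0 0 0 0 0 45'
python3 - <<'E'
from h import *
p,Rc,o=cur(); print(tobox(p),o['ft_force'],np.round(RB.T@Rc,3).tolist())
E
```

```text
clock: 23.4
position: [0.5394, -0.1582, 0.0533]
ee_rot: [0.06, 0.704, -0.059, 0.705]
ft_force: [1.2, 0.2, 0.2]
grip_width: 0.525
[-33.92312185 -25.9600193   53.2590426 ] [1.16969059 0.1663664  0.18364787] [[0.001, -0.001, 1.0], [0.001, 1.0, 0.001], [-1.0, 0.001, 0.001]]
```

```bash
python3 -m handwheel '4 0.5 0 0.1 0 0 45; 3 0 0 0 0 0 35; 0 0 0 0 0 0 20; 0 0 0 0 0 0 0; 0 0 0 0 0 0 0; 0 0 0 0 0 0 0' 40
python3 - <<'E'
from h import *
p,Rc,o=cur(); print(tobox(p),o['ft_force'],np.round(RB.T@Rc,3).tolist(),o['grip_width']*85.4,o['torque'])
c,T=snap('side'); cv2.imwrite('pics/c11.png',cv2.resize(c['color'][90:250,240:400],None,fx=4.5,fy=3.7,interpolation=cv2.INTER_CUBIC))
E
```

```text
clock: 24.0
position: [0.5388, -0.1579, 0.0454]
ee_rot: [0.095, 0.701, -0.094, 0.701]
ft_force: [-2.6, -0.7, 6.4]
grip_width: 0.157
[-34.58202783 -25.78522543  45.42491691] [-2.56665326 -0.66428478  6.38537709] [[-0.001, 0.098, 0.995], [0.0, 0.995, -0.098], [-1.0, 0.0, -0.001]] 13.371807440754573 [-0.03634277  0.44251654 -0.00797089]
```

View pics/c11.png

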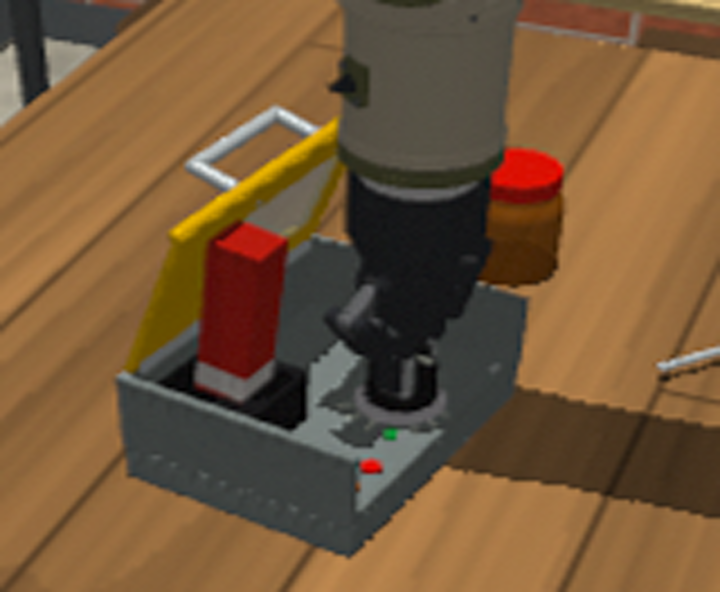

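Gripped at 13.4 mm, aligned at about 0.1 rad. Now I'll turn clockwise, which is positive about tool x.

```bash
python3 -m handwheel '-1 0 0 0.11 0 0 0; 0 0 0 0.11 0 0 0; 0 0 0 0.11 0 0 0; 0 0 0 0.11 0 0 0; 0 0 0 0.11 0 0 0; 0 0 0 0 0 0 0; 0 0 0 0 0 0 0' 50
python3 - <<'E'
from h import *
p,Rc,o=cur(); M=RB.T@Rc; print(tobox(p),o['ft_force'],'ang',np.arctan2(M[0,1],M[1,1]),o['torque'],o['joint_pos'].round(2))
E
```

```text
clock: 24.75
position: [0.5394, -0.1568, 0.0456]
ee_rot: [0.282, 0.649, -0.28, 0.649]
ft_force: [6.2, 1.0, -7.6]
grip_width: 0.152
[-34.14981019 -24.58196808  45.56007699] [ 6.20705078  0.97427338 -7.5769117 ] ang 0.6476106019017362 [ 0.42293092 -1.17587586 -0.09914079] [ 0.59  0.41 -0.46  1.8   0.21  0.97  0.8 ]
```

```bash
python3 -m handwheel '0.5 0 0 0.11 0 0 0; 0 0 0 0.11 0 0 0; 0 0 0 0.11 0 0 0; 0 0 0 0.11 0 0 0; 0 0 0 0.11 0 0 0; 0 0 0 0 0 0 0; 0 0 0 0 0 0 0'
python3 - <<'E'
from h import *
p,Rc,o=cur(); M=RB.T@Rc; print(tobox(p),o['ft_force'],'ang',np.arctan2(M[0,1],M[1,1]),o['torque'],o['joint_pos'].round(2))
c,T=snap('side'); cv2.imwrite('pics/c12.png',cv2.resize(c['color'][90:250,240:400],None,fx=4.5,fy=3.7,interpolation=cv2.INTER_CUBIC))
E
```

```text
clock: 25.45
position: [0.5405, -0.1562, 0.0456]
ee_rot: [0.448, 0.548, -0.445, 0.549]
ft_force: [8.5, 3.4, -6.0]
grip_width: 0.154
[-33.11303402 -23.8342667   45.55123015] [ 8.46443263  3.35863832 -5.97985868] ang 1.196880413008727 [ 0.65969794 -1.87318595 -0.12048019] [ 0.5   0.4  -0.36  1.81  0.16  0.96  0.28]
```

View pics/c12.png

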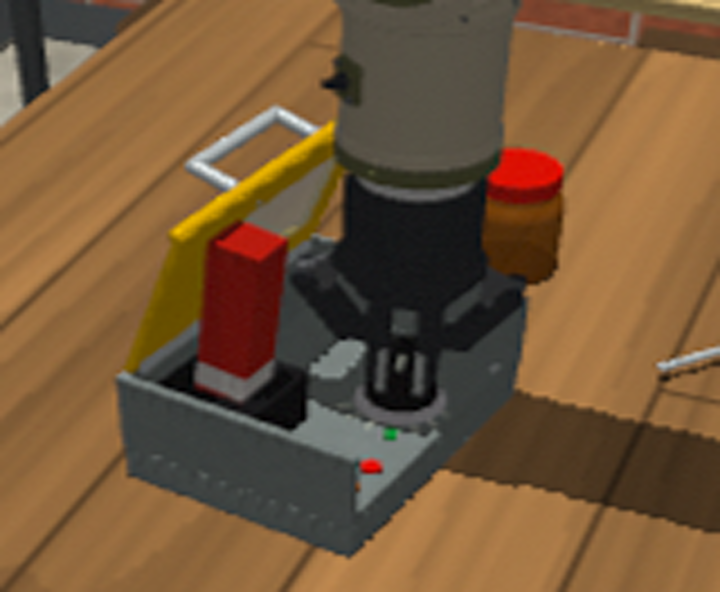

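```bash
python3 -m handwheel '0 0 0 0 0 0 16; 0 0 0 0 0 0 20; 0 0 0 0 0 0 28; 0 0 0 0 0 0 36; -15 0 0 0 0 0 36; -30 0 0 0 0 0 36; -40 0 0 0 0 0 36; -45 0 0 0 0 0 36' 20
python3 -m handwheel '-40 0 0 0 0 0 36; 0 0 0 0 0 0 36; 0 0 0 0 0 0 36'
cat > chk.py <<'E'
from h import *
import sys
for n in ['wrist','side']:
    c,T=snap(n,'f_'+n+sys.argv[1]); B=(cloud(c,T)-BC)@RB*1000
    k=(B[...,2]>69)&(B[...,2]<80)&(abs(B[...,0]+34)<28)&(abs(B[...,1]+25)<28)
    r=cv2.minAreaRect(B[k][:,:2].astype(np.float32)); hsv=cv2.cvtColor(c['color'],cv2.COLOR_BGR2HSV)
    Q=B[k][:,:2]; d=np.linalg.svd(Q-Q.mean(0))[2][0]; d=d*np.sign(d[1])
    print(n,'knob',k.sum(),r,'pca ang',np.arctan2(d[1],-d[0]))
    w=k&(hsv[...,2]>130)&(hsv[...,1]<60); 
    if w.any(): v=B[w].mean(0)[:2]-[-34,-25]; print('white',w.sum(),v,np.arctan2(v[1],-v[0]))
    g=(hsv[...,0]>45)&(hsv[...,0]<80)&(hsv[...,1]>100)&(abs(B[...,2]-31)<8)&(abs(B[...,0]+47)<15)&(abs(B[...,1]-8)<15)
    if g.any(): v=B[g].mean(0)[:2]-[-34,-25]; print('mark',B[g].mean(0),np.arctan2(v[1],-v[0]))
yl=(hsv[...,0]>20)&(hsv[...,0]<35)&(hsv[...,1]>150)&(B[...,2]>110)&(B[...,2]<230)&(abs(B[...,1])<100)&(B[...,0]>20)&(B[...,0]<90)
F=B[yl]; print('flap',np.median(np.arctan2(F[:,2]-90.5,70-F[:,0])))
red=((hsv[...,0]<8)|(hsv[...,0]>172))&(hsv[...,1]>150)&(abs(B[...,1]-48)<25)&(B[...,0]>-10)&(B[...,0]<60)&(B[...,2]>80)
P=B[red]; zt=np.percentile(P[:,2],98); t=P[P[:,2]>zt-5]; print('prop top',zt,t.mean(0))
E
python3 chk.py 1; cd pics; python3 -c "
import cv2
a=cv2.imread('f_side1.png'); cv2.imwrite('f_sidec.png',cv2.resize(a[90:250,240:400],None,fx=4.5,fy=3.7,interpolation=cv2.INTER_CUBIC))"
```

```text
clock: 26.3
position: [0.5379, -0.1576, 0.1771]
ee_rot: [0.447, 0.549, -0.447, 0.547]
ft_force: [0.4, -0.6, 1.6]
grip_width: 0.42
clock: 26.6
position: [0.5391, -0.158, 0.217]
ee_rot: [0.447, 0.548, -0.447, 0.548]
ft_force: [0.4, 0.2, -0.7]
grip_width: 0.422
wrist knob 496 ((-33.28756332397461, -25.6572265625), (12.713129997253418, 40.66350173950195), 21.652000427246094) pca ang 1.2025958312123597
white 56 [-3.01631963 10.52668849] 1.2917332352325646
mark [-45.35903241   7.68217942  30.57773864] 1.2362964926343687
side knob 61 ((-33.29972457885742, -26.92947006225586), (13.467480659484863, 41.395050048828125), 20.12514877319336) pca ang 1.1769088602520734
mark [-46.45067996   8.51755313  32.94776868] 1.2151262785625465
flap 1.2785684816287732
prop top 193.7828394597783 [ 20.10818356  49.63333902 192.12948266]
```

View pics/f_wrist1.png

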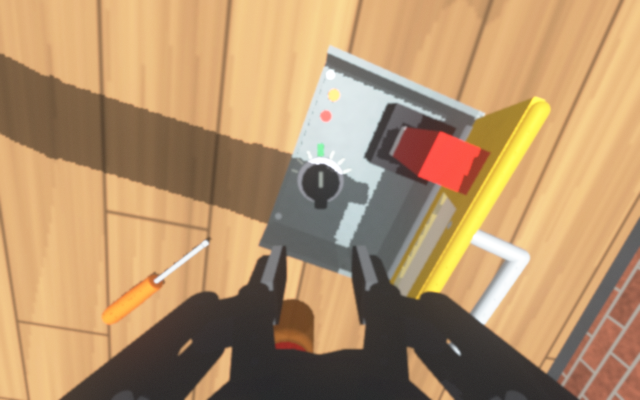

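View pics/f_sidec.png

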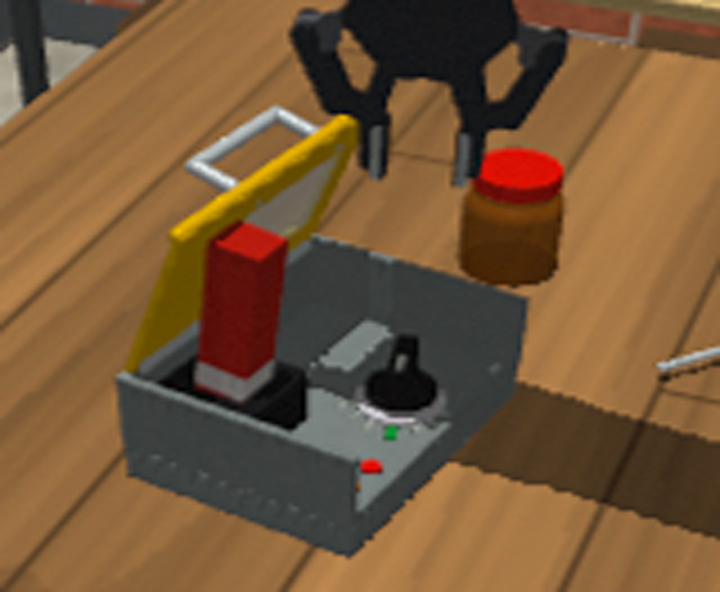

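The knob axis reads 1.18–1.20 and the white pointer aims at the green mark, in the wrist view at (320,178) and (320,150). As a last check I'll fit the flap angle properly and move the hand further off.

```bash
python3 -m handwheel '-40 0 0 0 0 0 36; -40 0 0 0 0 0 36; 0 0 0 0 0 0 36; 0 0 0 0 0 0 36; 0 0 0 0 0 0 36'
python3 - <<'E'
from h import *
for n in ['side','top','wrist']:
    c,T=snap(n,'g_'+n); B=(cloud(c,T)-BC)@RB*1000
    hsv=cv2.cvtColor(c['color'],cv2.COLOR_BGR2HSV)
    yl=(hsv[...,0]>20)&(hsv[...,0]<35)&(hsv[...,1]>150)&(B[...,2]>100)&(B[...,2]<205)&(abs(B[...,1])<90)&(B[...,0]>10)&(B[...,0]<100)
    F=B[yl]
    if len(F)<30: print(n,len(F)); continue
    Q=F[:,[0,2]]
    for _ in range(5):
        m=Q.mean(0); v=np.linalg.svd(Q-m,full_matrices=False)[2][0]; r=abs((Q-m)@[-v[1],v[0]]); Q=Q[r<max(2,2*np.median(r))]
    v=v*np.sign(v[1]); print(n,len(Q),'ang',np.arctan2(v[1],-v[0]),'from hinge',np.median(np.arctan2(Q[:,1]-90.5,70-Q[:,0])))
print(cur()[2]['clock'],cur()[2]['ft_force'])
E
python3 chk.py 2
```

```text
clock: 27.2
position: [0.5381, -0.1578, 0.2934]
ee_rot: [0.447, 0.549, -0.447, 0.546]
ft_force: [0.5, -0.2, -0.5]
grip_width: 0.424
side 394 ang 1.2536867088098513 from hinge 1.2772346550350933
top 0
wrist 276 ang 1.2532436688568862 from hinge 1.2640166951601093
27.35 [-0.46280053  0.30511543 -0.96387943]
wrist knob 342 ((-32.91693878173828, -26.380752563476562), (13.137577056884766, 42.175140380859375), 21.3450984954834) pca ang 1.1976024500284703
white 48 [-3.76015148 12.02817947] 1.2678095593391956
mark [-45.8768704    7.25261763  30.42575551] 1.2179608174661607
side knob 65 ((-33.96310043334961, -25.32059097290039), (13.375250816345215, 45.8798828125), 21.778533935546875) pca ang 1.1962050004893612
white 1 [-6.71565675 17.47869325] 1.2039673092770053
mark [-46.54767708   8.70649997  33.13957669] 1.2144275236863786
flap 1.2794963361751122
prop top 193.93365625375665 [ 20.13855105  49.54664876 192.16305138]
```

View pics/g_side.png

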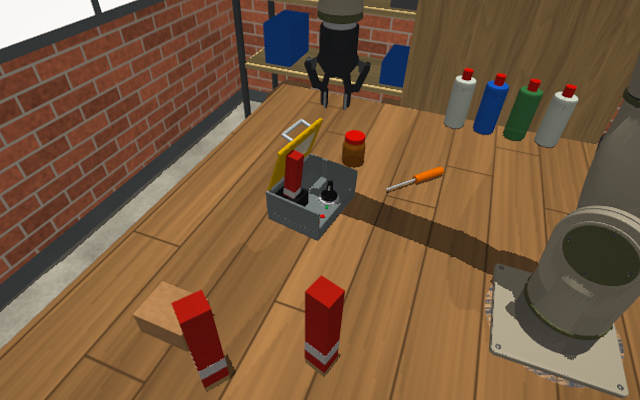

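The prop is fully home: its far top edge measures about 192.5 mm, and geometry gives 192.3 for a seated, 0.1 rad-leaning prop. It holds the flap well past 1.1, the knob is at the mark, and the hand is clear. Handing in.

```bash
python3 -c "
from workcell import hand_in
print(hand_in())"
```

```text
the job is handed in; nothing more can be done
None
```

I opened the flap by its handle and stood the smallest red prop fully home in the shoe, with the flap leaning on it. I then turned the knob to the green mark, backed the hand off and handed in at about 27.5 s of the 72 s allowed.

- **Prop:** it went in at box y ≈ 48, about 4 mm off the nominal mouth. The foot touched the chamfer at about 12 N, and the other contacts I read during seating were 9 N or less. It leans 0.10 rad, and its top edge is at about 192.5 mm, which matches a foot at about 35 mm.
- **Knob:** it reads about 1.20 in both the side and wrist views. The white pointer aims at the green mark, which measured 1.21–1.22.
- **Other things:** the jar, carton, screwdriver and the two larger red props were not touched.
- **Disagreement:** my camera fits put the flap at 1.25–1.28 rad, a little under the stated 1.3–1.4. For a fully seated prop leaning 0.10 rad, the given sizes work out to about 1.25, so I took it as right.

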